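# Nest the cup covers and turn them away under the desk riser

## Robot

A 6-joint arm with a two-finger parallel gripper is mounted at the origin on the work surface. World frame = base frame: x ahead of the robot, y to its left, z up, the work surface at z = 0. Lengths are in m, angles in rad, forces in N, time in s.
With the tool pointing down it reaches from about 0.35 to 0.775 m from the base axis. Payload 5.5 kg.
Tool frame: the origin (TCP) lies at the very end of the fingers, on their centre line; the grasp point (between the pads) lies 19 mm behind it; x points along the fingers, y is the direction in which the jaws open and shut, and the axes are right-handed (so a half turn about x gives the same grasp; the last joint's range is limited). The gripper opens to 85 mm and grips with 20 to 120 N. Pads are 22 mm wide; open, the fingers measure 114 mm over their backs; the gripper's body (76 mm by 85 mm) begins 54 mm behind the grasp point. The pads swing forward as they close: fully open they stand 13 mm farther back than shut.
Start: joints at [-1.378, 0.313, 0.046, 1.304, 0, 1.431], TCP at [0.188, -0.543, 0.231] pointing down, gripper open.
Joint ranges: [-2.76, 2.76], [-0.86, 1.69], [-1.03, 1.26], [-2.2, 2.34], [-1.47, 1.5], [-3.14, 3.14]. Speed limits (rad/s): [2.57, 2.57, 3.14, 3.14, 3.14, 3.14].

## Interface

Orientations are given as a unit quaternion [w, x, y, z].
In Python, from workcell import env gives the robot as it stands.
- The arm moves only by the tool drive_tool, never from a script. Its argument "plan" is a list that holds one entry, the list of rows, each a list of 7 numbers: the shift along the tool's x, y, z in cm, then the turn, a rotation vector about the tool's x, y, z in degrees, then the opening, from 0 (shut) to 1 (fully open). In form: [[[tx, ty, tz, wx, wy, wz, fingers], ...]]. A call has exactly 5 rows; each row shifts and turns the commanded pose from where the row before left it, along the tool's axes as they then stand; what a row does not reach is not made up. A row lasts 1/12 s, in which the tool goes at most 41.7 mm and 7.16 degrees, less where a joint would pass 70% of its speed; a pose out of reach is approached as far as the arm can. A call with a gripper value outside its range is refused whole. The fingers move at their own pace and stop on an object; "squeeze" is the grip in N (left out, the last holds). Time passes only in rows, so rows that do not move let the fingers close, or fill a call up. It gives the time, the measured TCP pose, the force and the opening at its end, in the units of the state.
- env.get_state(): the state, without advancing time (a new reading comes with each control period).
- env.read_camera(name): name is "scene" or "top" or "wrist"; returns the picture (384x512x3 uint8, red, green, blue); there is no depth.
- env.camera_model(name): a dict with "camera_matrix" (3x3 intrinsics, pixels), "k1" (the pictures are not rectified: a ray, as slopes to the right and down, at radius r is drawn at 1 + k1 r^2 times it, then the intrinsics apply), "camera_from_world" (4x4, takes a point from world to camera coordinates); the wrist camera has in their place "T_tool_cam" (4x4, takes a point from camera to tool coordinates, whose origin is the TCP and whose axes are the tool frame's). Camera axes: x right, y down, z forward; pixel columns grow to the right and rows downward; lengths in m; the calibration is good to about 2 mm. A picture is of the moment at which its call begins: read the wrist's pose just before it. camera_model takes no time and is no camera call.
- env.hand_in(): hands the job in, once; it reports no verdict.
The state is a dict: "clock": time; "joint_pos": joint angles; "qvel": joint speeds; "tau": joint torques, N m; "tcp_pos": TCP position; "orientation": TCP orientation; "wrist_force": force on the tool from outside, world axes, zero at the start; "ft_torque": the same for the moment, N m; "finger_gap": finger opening in m.
Only numpy, scipy, OpenCV 4.12 (cv2) and the standard library are available. Lean on these libraries where they do the work, as an engineer would, in place of code of your own. Each camera call takes 0.05 s, during which the arm holds its last target.

## Task

Turn the lazy susan by its knob until the pale blue coaster has come out clear of the desk riser, then stack all the upside-down domed cup covers into one upright nest on the coaster, the first set in the coaster's collar and each of the others cupped inside the one below. Then turn the lazy susan back so that the coaster and the whole nest stand under the riser again, and let go. Leave the mug and the canister where they are, and do not tip the gourd or push it off the lazy susan.

Things in the scene. Friction and masses are not known exactly. Their poses are not given: they have to be found in the camera images.
- lid0: domed cup cover, white ceramic, 45-80 g, lying upside down, rim up; all alike, 4 to 6 present. 62 mm across, 36 mm high; the rim is an upright band 16 mm tall, 3.5 mm thick, grippable across; below it the dome narrows from 48 mm to a flat, thick, heavy crown 34 mm wide. Origin: crown's underside, z up to the rim. Set into another, its band rests on the other's band, 16 mm higher, 3 mm side play
- lid1: another domed cup cover, like lid0 in every way
- lid2: another domed cup cover, like lid0 in every way
- lid3: another domed cup cover, like lid0 in every way
- lid4: another domed cup cover, like lid0 in every way
- lid5: another domed cup cover, like lid0 in every way
- susan: foot of the round bamboo lazy susan, fixed; origin on the desk on the turning axis. Its y axis points square away from the riser (roughly to the robot's left). On it turns a disc 300 mm across, its face 29 mm above the desk, carrying coaster, knob and gourd
- turntable (a joint): angle of the disc (rad), 0 to 3.0 (stops), growing anticlockwise from above. At q the coaster lies in direction q - 90 deg of susan's frame (0: deepest under the riser). Up to 0.72 a nest on the coaster is wholly under the board, above 1.6 clear of it. Starts at 0.35 to 0.65. Turns stiffly (1.5 N at the knob) and stays where left
- seat (a point): seat of the pale blue ceramic coaster, fixed on the disc 95 mm from the turning axis: a plate 90 mm across with a raised collar, 62 mm outside, 55 mm inside, its top 56.5 mm above the desk. The first cover's dome drops into the collar and its band rests on it; the point is where its crown then comes, 36.5 mm above the desk
- knob_top (a point): top of the disc's knob, an upright dark wooden post 22 mm thick and 40 mm tall, fixed on the disc 125 mm from the turning axis, 80 degrees anticlockwise (from above) of the coaster; its top is 69 mm above the desk. It stays in the open over the whole way needed
- riser: fixed desk riser: wooden board on four thin legs over the right part of the lazy susan, 380 mm (x) by 360 mm (y), underside 175 and top 193 mm above the desk. Origin on the desk under the middle of its left edge, 40 mm to the right (-y) of the lazy susan's axis; the board reaches from there in its -y direction. Legs outside the disc
- gourd: glazed drinking gourd standing on the disc away from coaster and knob, 84 mm across, 82 mm high; it rides round as the disc turns and passes freely under the riser. Origin under its foot, z up
- mug: glass mug, 80 mm across and 90 mm high, on the desk beyond the covers; bystander. Origin under its foot
- canister: black plastic canister with a flip-top lid, 74 mm across and 115 mm high, standing on top of the riser; bystander. Origin under its foot
Not all that is in view belongs to the job. Leave any purple look-alike of the lid2 alone. Leave any orange look-alike of the lid4 alone.

How it is judged:
On the way, in this order (a step that is already met when the one before it is completed fails the run):
1. the coaster is turned out clear of the riser (value of joint turntable above 1.6 rad), for 0.2 s.
2. all covers present stand nested on the coaster, released, while it is clear of the riser (horizontal distance between each of lid0, lid1, lid2, lid3, lid4, lid5 and seat below 0.02 m and angle between each of lid0, lid1, lid2, lid3, lid4, lid5's own z axis and vertical below 0.15 rad and height (world z) of each of lid0, lid1, lid2, lid3, lid4, lid5 below 0.125 m and contact force between each of lid0, lid1, lid2, lid3, lid4, lid5 and the fingers below 0.3 N and linear speed of each of lid0, lid1, lid2, lid3, lid4, lid5 below 0.05 m/s and value of joint turntable above 1.5 rad), for 0.3 s.
3. the nest is turned under the riser (value of joint turntable below 0.78 rad), for 0.2 s.
At the end, for the whole second after the job is handed in: All covers present form one nest on the coaster: upright (0.15 rad), dome down, within 20 mm of its middle, crowns below 125 mm over the desk, released, at rest; lazy susan still and turned so that the nest is under the riser (turntable below 0.78 rad) (horizontal distance between each of lid0, lid1, lid2, lid3, lid4, lid5 and seat below 0.02 m and angle between each of lid0, lid1, lid2, lid3, lid4, lid5's own z axis and vertical below 0.15 rad and height (world z) of each of lid0, lid1, lid2, lid3, lid4, lid5 below 0.125 m and contact force between each of lid0, lid1, lid2, lid3, lid4, lid5 and the fingers below 0.3 N and linear speed of each of lid0, lid1, lid2, lid3, lid4, lid5 below 0.05 m/s and value of joint turntable below 0.78 rad and velocity of joint turntable between -0.05 and 0.05 rad/s); the robot touches nothing.
It fails at once if the gourd is tipped (angle between gourd's own z axis and vertical above 0.5 rad).
It fails at once if the gourd is pushed off its place towards the edge of the lazy susan (horizontal distance between gourd and susan above 0.13 m).
It fails at once if the mug is moved or tipped (distance of mug from where it was at the start of the episode above 0.03 m or angle between mug's own z axis and vertical above 0.4 rad).
It fails at once if the canister is moved or tipped (distance of canister from where it was at the start of the episode above 0.03 m or angle between canister's own z axis and vertical above 0.4 rad).
Of lid0, lid1, lid2, lid3, lid4, lid5 only 4 to 6 are there at a start; the rules pass over those that are not, and their reading is None.
At some moment in a run one of lid0, lid1, lid2, lid3, lid4, lid5 may be knocked a few centimetres aside while the robot is not near it.
Once in a run the grip may slacken for a moment while it holds something.
It also fails if it takes over 210 s, if anything falls off the work surface, if the arm or the gripper's body presses on something with over 40 N, if the wrist force passes 120 N, or if a joint passes its speed limit or range.

## Working session

There is one attempt and no reset: what is moved stays moved. The work goes in short steps, Python scripts to look and compute and a tool call to move; the robot and the scene stay as the last step left them, time stands still between calls to the robot, and variables do not carry over. Pictures are saved under pics/ and viewed, and the job is handed in when it is done.

Besides the shell and the picture viewer there is one more tool, called by a JSON object that holds its "name" and its "arguments". drive_tool: Moves the arm, as the interface text tells. Its arguments: {"type":"object","properties":{"plan":{"type":"array","items":{"type":"array","items":{"type":"array","items":{"type":"number"}}}},"squeeze":{"type":"number"}},"required":["plan"]}

```bash
ls; mkdir -p pics
python3 - <<'E'
from workcell import env
import cv2
s=env.get_state()
print(s)
for n in ['scene','top','wrist']:
    im=env.read_camera(n); cv2.imwrite(f'pics/a_{n}.png',im[:,:,::-1])
    print(n,env.camera_model(n))
E
```

```text
pics
{'clock': 0.0, 'joint_pos': array([-1.37760006e+00,  3.13984577e-01,  4.49933692e-02,  1.30360706e+00,
        9.53189813e-06,  1.43122787e+00]), 'qvel': array([-0.00014785, -0.00234225, -0.00120994, -0.0006982 , -0.00173921,
        0.00051521]), 'tau': array([-3.57723638e-04, -4.80625463e+01,  2.98535067e+01,  1.92455063e-02,
       -1.04678088e-04, -5.73888371e-06]), 'tcp_pos': array([ 0.18774052, -0.54295135,  0.23042376]), 'orientation': array([-0.11647103, -0.69732789, -0.11774492,  0.69735532]), 'wrist_force': array([-0.11146792, -0.28632454,  0.23556352]), 'ft_torque': array([-0.00378751, -0.02988625,  0.0603771 ]), 'finger_gap': 0.08524965074823067}
scene {'camera_matrix': array([[433.91718289,   0.        , 248.37908375],
       [  0.        , 433.91718289, 193.02568014],
       [  0.        ,   0.        ,   1.        ]]), 'k1': 0.014323101523430271, 'camera_from_world': array([[-0.50771801,  0.86137225, -0.01613293,  0.25578309],
       [ 0.62082803,  0.35282248, -0.70006346, -0.22920913],
       [-0.59732318, -0.3654506 , -0.71389837,  1.72155421],
       [ 0.      
[... 381 characters left out ...]
0.56132279],
       [ 0.1064485 ,  0.02537335, -0.99399442,  1.23988357],
       [ 0.        ,  0.        ,  0.        ,  1.        ]])}
wrist {'camera_matrix': array([[272.90627103,   0.        , 255.79825003],
       [  0.        , 272.90627103, 190.88902426],
       [  0.        ,   0.        ,   1.        ]]), 'k1': -0.009178175565542826, 'T_tool_cam': array([[-1.17127569e-03, -2.84330880e-01,  9.58725497e-01,
        -1.41859994e-01],
       [ 9.99999303e-01, -1.90957628e-04,  1.16506730e-03,
         3.94033953e-04],
       [-1.48188664e-04,  9.58726194e-01,  2.84330906e-01,
        -7.18277026e-02],
       [ 0.00000000e+00,  0.00000000e+00,  0.00000000e+00,
         1.00000000e+00]])}
```

View pics/a_scene.png

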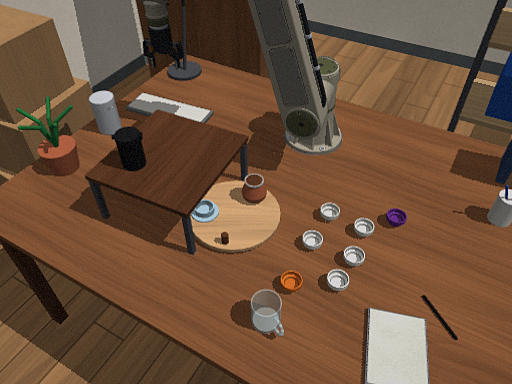

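View pics/a_top.png

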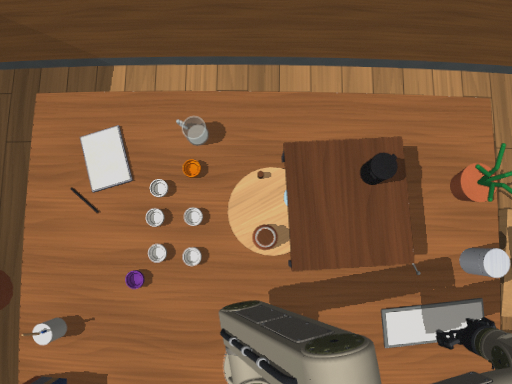

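View pics/a_wrist.png

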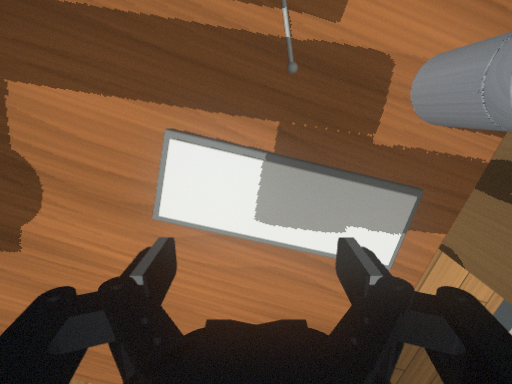

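Five white covers are at top-image pixels (159,188), (155,217), (193,217), (157,253) and (192,257). The orange one (193,169) and the purple one (135,279) are look-alikes and stay put. The knob is at (261,175), the gourd at (265,237) and the mug at (196,131). Next I'll measure them.

```bash
cat > h.py <<'E'
import numpy as np, cv2
from workcell import env
from scipy.spatial.transform import Rotation as Ro
def Rq(q): return Ro.from_quat([q[1],q[2],q[3],q[0]]).as_matrix()
def cam(name,st=None):
    m=env.camera_model(name)
    if name=='wrist':
        st=st or env.get_state()
        T=np.eye(4);T[:3,:3]=Rq(st['orientation']);T[:3,3]=st['tcp_pos']
        return m['camera_matrix'],m['k1'],np.linalg.inv(T@m['T_tool_cam'])
    return m['camera_matrix'],m['k1'],m['camera_from_world']
def back(name,px,z,st=None):
    K,k1,C=cam(name,st)
    px=np.atleast_2d(np.array(px,float))
    u=cv2.undistortPoints(px[:,None,:],K,np.array([k1,0,0,0,0.]))[:,0]
    d=np.c_[u,np.ones(len(u))]@C[:3,:3]
    o=-C[:3,:3].T@C[:3,3]
    return o+d*((z-o[2])/d[:,2])[:,None]
def proj(name,P,st=None):
    K,k1,C=cam(name,st)
    P=np.atleast_2d(P);r,_=cv2.Rodrigues(C[:3,:3])
    return cv2.projectPoints(P.astype(float),r,C[:3,3],K,np.array([k1,0,0,0,0.]))[0][:,0]
def snap(name,fn,crop=None,s=1):
    im=env.read_camera(name)[:,:,::-1].copy()
    c=im
    if crop: c=im[crop[1]:crop[3],crop[0]:crop[2]]
    if s!=1: c=cv2.resize(c,None,fx=s,fy=s,interpolation=cv2.INTER_CUBIC)
    cv2.imwrite('pics/'+fn,c); return im
def st():
    s=env.get_state();R=Rq(s['orientation'])
    print('t%.2f tcp %s x %s y %s z %s F %s gap %.4f j %s'%(s['clock'],s['tcp_pos'].round(4),R[:,0].round(3),R[:,1].round(3),R[:,2].round(3),s['wrist_force'].round(1),s['finger_gap'],s['joint_pos'].round(2)));return s
def lids(name='top',z=0.036,roi=None):
    im=cv2.imread if False else env.read_camera(name)
    a=im.astype(int);mx=a.max(2);mn=a.min(2)
    m=((mn>105)&(mx-mn<30)).astype(np.uint8)
    return im,m
def plan(target,yaw_y=None,n=None,step=3.5,rot=6.5):
    """rows to target with tool straight down; yaw_y = desired direction (2-vector) of tool y"""
    s=env.get_state();R=Rq(s['orientation']);p=s['tcp_pos']
    if yaw_y is None: y=R[:,1].copy()
    else: y=np.array([yaw_y[0],yaw_y[1],0.])
    x=np.array([0,0,-1.]);y[2]=0;y/=np.linalg.norm(y);z=np.cross(x,y)
    R2=np.c_[x,y,z]
    rv=Ro.from_matrix(R.T@R2).as_rotvec(degrees=True)
    d=np.array(target)-p
    N=n or int(max(np.ceil(np.linalg.norm(d)*100/step),np.ceil(np.linalg.norm(rv)/rot),1))
    print('N',N,'d',(d*100).round(2),'rv',rv.round(2),'tool',(R.T@d*100).round(2))
    for i in range(N):
        Ri=R@Ro.from_rotvec(rv*i/N,degrees=True).as_matrix()
        print((Ri.T@d*100/N).round(2).tolist()+(rv/N).round(2).tolist())
E
python3 - <<'E'
from h import *
st()
im,m=lids()
n,l,s,c=cv2.connectedComponentsWithStats(m)
for i in range(1,n):
    if s[i,4]>30: print(s[i],c[i].round(1))
px=[[159,188],[155,217],[193,217],[157,253],[192,257]]
print(back('top',px,.036).round(3))
print('knob',back('top',[[261,174]],.069),'gourd',back('top',[[265,236]],.08),'mug',back('top',[[196,131]],.0))
print('riser corner',back('top',[[286,141],[291,267],[402,137],[411,262]],.193).round(3))
print('disc l,t,b',back('top',[[228,213],[265,168],[270,255]],.029).round(3))
b=cv2.resize(im[120:300,100:300,::-1],None,fx=4,fy=4,interpolation=cv2.INTER_CUBIC)[:600]
cv2.imwrite('pics/b.png',b[:,:800])
E
```

```text
t0.15 tcp [ 0.1878 -0.5431  0.2306] x [-0.     0.001 -1.   ] y [ 0.327 -0.945 -0.001] z [-0.945 -0.327 -0.   ] F [-0.8  0.7  0.1] gap 0.0855 j [-1.38  0.31  0.05  1.3  -0.    1.43]
[176 120  12   9  50] [181.2 123.8]
[186 123  22  21 320] [197.2 133.9]
[  80  125   52   67 2294] [105.  158.3]
[150 179  18  18 237] [158.8 187.7]
[284 190   4  16  31] [285.5 197.3]
[146 209  18  18 248] [154.5 217.1]
[184 208  19  18 270] [192.9 216.3]
[263 227  13  20  49] [271.1 235.3]
[148 244  18  19 261] [156.9 252.7]
[183 247  18  19 271] [191.7 256.3]
[ 459  248   52   30 1017] [487.5 263.3]
[ 382  302  101   46 2898] [425.3 322.6]
[ 220  315  154   69 2379] [305.1 359.3]
[ 33 323  20  22 317] [ 42.3 333.9]
[224 338  55  46 764] [243.  364.8]
[310 350  49   8  75] [334.6 354.6]
[245 381  23   3  39] [256.4 382. ]
[[0.591 0.343 0.036]
 [0.492 0.353 0.036]
 [0.495 0.223 0.036]
 [0.372 0.341 0.036]
 [0.362 0.223 0.036]]
knob [[ 0.63797673 -0.00202322  0.069     ]] gourd [[ 0.43534023 -0.01758769  0.08      ]] mug [[0.80159239 0.22967636 0.        ]]
riser corner [[ 0.717 -0.074  0.193]
 [ 0.346 -0.091  0.193]
 [ 0.737 -0.425  0.193]
 [ 0.364 -0.443  0.193]]
disc l,t,b [[ 0.511  0.107  0.029]
 [ 0.666 -0.016  0.029]
 [ 0.373 -0.036  0.029]]
```

View pics/b.png

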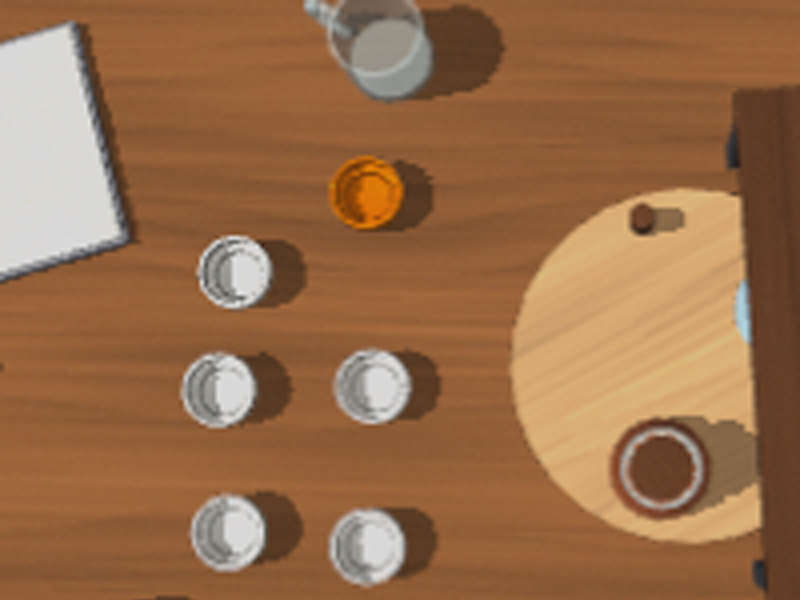

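Run:
```python
from h import *
from scipy.optimize import least_squares
im=env.read_camera('top')
hsv=cv2.cvtColor(im,cv2.COLOR_RGB2HSV)
m=((hsv[:,:,2]>150)&(hsv[:,:,0]<25)&(hsv[:,:,1]>60)&(hsv[:,:,1]<170)).astype(np.uint8)
m[:,:215]=0;m[:,300:]=0;m[:160]=0;m[265:]=0
m=cv2.morphologyEx(m,cv2.MORPH_CLOSE,np.ones((5,5)))
c=max(cv2.findContours(m,0,1)[0],key=cv2.contourArea)[:,0]
print(cv2.boundingRect(c))
c=c[c[:,0]<280]
P=back('top',c,.029)[:,:2]
f=lambda v:np.hypot(*(P-v[:2]).T)-v[2]
r=least_squares(f,[.52,-.04,.15],loss='soft_l1',f_scale=.001);print(r.x)
r=least_squares(lambda v:f([*v,.15]),[.52,-.04],loss='soft_l1',f_scale=.001);print(r.x)
k=back('top',[[260.75,174.5]],.069)[0,:2];d=k-r.x;print(k,np.hypot(*d),np.degrees(np.arctan2(d[1],d[0])))
# covers
a=im.astype(int)
```

```text
(215, 167, 75, 93)
[0.5142337  0.01875496 0.13755557]
[0.51787249 0.00386894]
[ 0.63630021 -0.00122502] 0.11853722647768444 -2.462960034058443
```

Run:
```python
from h import *
from scipy.optimize import least_squares
im=env.read_camera('top')
print(im[200,250],im[200,222],im[220,240],im[230,222])
m=((im[:,:,0]>175)&(im[:,:,1]>120)).astype(np.uint8)
m[:,:215]=0;m[:,300:]=0;m[:160]=0;m[265:]=0
n,l,s,_=cv2.connectedComponentsWithStats(m);i=1+s[1:,4].argmax();m=(l==i).astype(np.uint8)
c=max(cv2.findContours(m,0,1)[0],key=cv2.contourArea)[:,0]
print(cv2.boundingRect(c))
c=cv2.convexHull(c)[:,0];c=c[c[:,0]<280]
P=back('top',c,.029)[:,:2]
f=lambda v:np.hypot(*(P-v[:2]).T)-v[2]
r=least_squares(f,[.52,-.04,.15],loss='soft_l1',f_scale=.001);print(r.x)
r=least_squares(lambda v:f([*v,.15]),[.52,-.04],loss='soft_l1',f_scale=.001);print(r.x,abs(r.fun).mean())
k=back('top',[[260.75,174.5]],.069)[0,:2];d=k-r.x;print(k,np.hypot(*d),np.degrees(np.arctan2(d[1],d[0])))
```

```text
[216 170 114] [148  96  57] [218 171 116] [145  93  56]
(227, 167, 63, 89)
[ 0.52129141 -0.03899132  0.14853984]
[ 0.52116885 -0.04086338] 0.0006906203704180649
[ 0.63630021 -0.00122502] 0.12176382805918419 18.997974201381492
```

Run:
```python
from h import *
print('canister',back('top',[[385,163],[372,175]],.30))
plan([.33,-.15,.35])
```

```text
canister [[ 0.63337836 -0.33356057  0.3       ]
 [ 0.59998125 -0.2972554   0.3       ]]
N 13 d [14.22 39.33 11.9 ] rv [-0.   -0.    0.03] tool [-11.88 -32.53 -26.29]
[-0.91, -2.5, -2.02, -0.0, -0.0, 0.0]
[-0.91, -2.5, -2.02, -0.0, -0.0, 0.0]
[-0.91, -2.5, -2.02, -0.0, -0.0, 0.0]
[-0.91, -2.5, -2.02, -0.0, -0.0, 0.0]
[-0.91, -2.5, -2.02, -0.0, -0.0, 0.0]
[-0.91, -2.5, -2.02, -0.0, -0.0, 0.0]
[-0.91, -2.5, -2.02, -0.0, -0.0, 0.0]
[-0.91, -2.5, -2.02, -0.0, -0.0, 0.0]
[-0.91, -2.5, -2.02, -0.0, -0.0, 0.0]
[-0.91, -2.5, -2.02, -0.0, -0.0, 0.0]
[-0.92, -2.5, -2.02, -0.0, -0.0, 0.0]
[-0.92, -2.5, -2.02, -0.0, -0.0, 0.0]
[-0.92, -2.5, -2.02, -0.0, -0.0, 0.0]
```

{"name": "drive_tool", "arguments": {"plan": [[[-2.4, -2.2, -1.8, 0, 0, 0, 1], [-2.4, -2.2, -1.8, 0, 0, 0, 1], [-2.4, -2.2, -1.8, 0, 0, 0, 1], [-2.4, -2.2, -1.8, 0, 0, 0, 1], [-2.4, -2.2, -1.8, 0, 0, 0, 1]]]}}

```text
clock: 0.72
tcp_pos: [0.2371, -0.4087, 0.3523]
orientation: [0.117, 0.697, 0.117, -0.697]
wrist_force: [1.9, -1.1, 0.2]
finger_gap: 0.0852
```

{"name": "drive_tool", "arguments": {"plan": [[[0, -2.7, -2.2, 0, 0, 0, 1], [0, -2.7, -2.2, 0, 0, 0, 1], [0, -2.7, -2.2, 0, 0, 0, 1], [0, -2.7, -2.2, 0, 0, 0, 1], [0, -2.7, -2.2, 0, 0, 0, 1]]]}}

```text
clock: 1.13
tcp_pos: [0.2969, -0.245, 0.3515]
orientation: [0.117, 0.698, 0.117, -0.697]
wrist_force: [-0.8, 0.1, 0.7]
finger_gap: 0.0854
```

Run:
```python
from h import *
st()
plan([.52,0.02,.30])
```

```text
t1.13 tcp [ 0.2969 -0.245   0.3515] x [ 0.001 -0.001 -1.   ] y [ 0.326 -0.945  0.001] z [-0.945 -0.326 -0.   ] F [-0.8  0.1  0.7] gap 0.0854 j [-0.9  -0.07 -0.1   1.54  0.    1.91]
N 11 d [22.31 26.5  -5.15] rv [ 0.   -0.02 -0.04] tool [  5.14 -17.78 -29.73]
[0.47, -1.62, -2.7, 0.0, -0.0, -0.0]
[0.47, -1.62, -2.7, 0.0, -0.0, -0.0]
[0.47, -1.62, -2.7, 0.0, -0.0, -0.0]
[0.47, -1.62, -2.7, 0.0, -0.0, -0.0]
[0.47, -1.62, -2.7, 0.0, -0.0, -0.0]
[0.47, -1.62, -2.7, 0.0, -0.0, -0.0]
[0.47, -1.62, -2.7, 0.0, -0.0, -0.0]
[0.47, -1.62, -2.7, 0.0, -0.0, -0.0]
[0.47, -1.62, -2.7, 0.0, -0.0, -0.0]
[0.47, -1.62, -2.7, 0.0, -0.0, -0.0]
[0.47, -1.62, -2.7, 0.0, -0.0, -0.0]
```

{"name": "drive_tool", "arguments": {"plan": [[[0, -2.2, -2.6, 0, 0, 0, 1], [0, -2.2, -2.6, 0, 0, 0, 1], [0, -2.2, -2.6, 0, 0, 0, 1], [0, -2.2, -2.6, 0, 0, 0, 1], [0, -2.2, -2.6, 0, 0, 0, 1]]]}}

```text
clock: 1.55
tcp_pos: [0.3842, -0.0985, 0.3516]
orientation: [0.117, 0.698, 0.117, -0.697]
wrist_force: [1.4, -0.3, 0.5]
finger_gap: 0.0853
```

{"name": "drive_tool", "arguments": {"plan": [[[0.5, -1.4, -2.8, 0, 0, 0, 1], [0.5, -1.4, -2.8, 0, 0, 0, 1], [0.5, -1.4, -2.8, 0, 0, 0, 1], [0.5, -1.4, -2.8, 0, 0, 0, 1], [0.5, -1.4, -2.8, 0, 0, 0, 1]]]}}

```text
clock: 1.97
tcp_pos: [0.494, 0.0133, 0.3261]
orientation: [0.117, 0.697, 0.117, -0.697]
wrist_force: [0.3, -0.2, 0.9]
finger_gap: 0.0858
```

Run:
```python
from h import *
st()
im=snap('wrist','c.png')
print('knob pred',proj('wrist',[[.639,0,.069]]))
plan([.639,-0.0,.20])
```

```text
t1.97 tcp [0.494  0.0133 0.3261] x [ 0. -0. -1.] y [ 0.327 -0.945  0.   ] z [-0.945 -0.327 -0.   ] F [ 0.3 -0.2  0.9] gap 0.0858 j [-0.14  0.14  0.06  1.49 -0.    2.67]
knob pred [[301.93205744  66.20152714]]
N 6 d [ 14.19  -1.62 -12.42] rv [-0.   -0.09  0.13] tool [ 12.43   6.24 -12.85]
[2.07, 1.04, -2.14, -0.0, -0.02, 0.02]
[2.07, 1.04, -2.14, -0.0, -0.02, 0.02]
[2.07, 1.04, -2.14, -0.0, -0.02, 0.02]
[2.07, 1.04, -2.14, -0.0, -0.02, 0.02]
[2.07, 1.04, -2.14, -0.0, -0.02, 0.02]
[2.07, 1.04, -2.14, -0.0, -0.02, 0.02]
```

View pics/c.png

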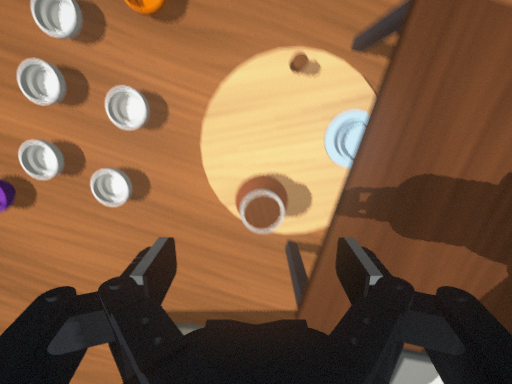

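Run:
```python
from h import *
print(back('wrist',[[299,62]],.069), 'coaster',back('wrist',[[349,138]],.0565),'gourd',back('wrist',[[262,208]],.08))
plan([.640,0.004,.18],n=5)
```

```text
[[0.64250791 0.00562404 0.069     ]] coaster [[ 0.57344351 -0.10371914  0.0565    ]] gourd [[ 0.43502572 -0.01565378  0.08      ]]
N 5 d [ 14.29  -1.22 -14.42] rv [-0.   -0.09  0.13] tool [ 14.43   5.9  -13.07]
[2.89, 1.18, -2.61, -0.0, -0.02, 0.03]
[2.89, 1.18, -2.61, -0.0, -0.02, 0.03]
[2.89, 1.18, -2.62, -0.0, -0.02, 0.03]
[2.89, 1.18, -2.62, -0.0, -0.02, 0.03]
[2.88, 1.17, -2.62, -0.0, -0.02, 0.03]
```

{"name": "drive_tool", "arguments": {"plan": [[[2.9, 1.1, -2.5, 0, 0, 0, 0.6], [2.9, 1.1, -2.5, 0, 0, 0, 0.6], [2.9, 1.1, -2.5, 0, 0, 0, 0.6], [2.9, 1.1, -2.5, 0, 0, 0, 0.6], [2.9, 1.1, -2.5, 0, 0, 0, 0.6]]]}}

```text
clock: 2.43
tcp_pos: [0.6305, 0.0006, 0.1799]
orientation: [0.117, 0.697, 0.117, -0.697]
wrist_force: [0.2, 0.2, -0.4]
finger_gap: 0.0515
```

Run:
```python
from h import *
st()
im=snap('wrist','d.png')
print('knob pred',proj('wrist',[[.642,0.0045,.069]]))
```

```text
t2.43 tcp [6.305e-01 6.000e-04 1.799e-01] x [ 0. -0. -1.] y [ 0.327 -0.945  0.   ] z [-0.945 -0.327 -0.   ] F [ 0.2  0.2 -0.4] gap 0.0515 j [-0.13  0.44  0.1   1.24 -0.    2.68]
knob pred [[254.28347893 178.68412622]]
```

View pics/d.png

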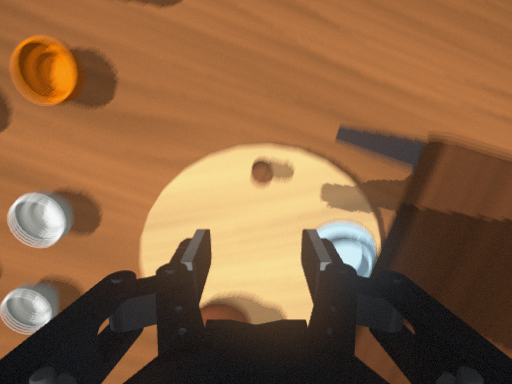

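Run:
```python
from h import *
st()
k=back('wrist',[[262,168]],.069)[0];print(k)
plan([k[0],k[1],.05],n=5)
```

```text
t2.48 tcp [0.6323 0.     0.1707] x [-0.007  0.001 -1.   ] y [ 0.326 -0.945 -0.003] z [-0.945 -0.326  0.007] F [ 4.5 -0.8 -6.9] gap 0.0513 j [-0.13  0.45  0.1   1.23  0.    2.68]
[0.65374639 0.00113    0.069     ]
N 5 d [  2.15   0.11 -12.07] rv [0.   0.38 0.19] tool [12.05  0.64 -2.15]
[2.41, 0.13, -0.43, 0.0, 0.08, 0.04]
[2.41, 0.13, -0.43, 0.0, 0.08, 0.04]
[2.41, 0.12, -0.42, 0.0, 0.08, 0.04]
[2.41, 0.12, -0.42, 0.0, 0.08, 0.04]
[2.41, 0.12, -0.42, 0.0, 0.08, 0.04]
```

{"name": "drive_tool", "arguments": {"plan": [[[0.5, 0, 0, 0, 0, 0, 0.6], [0, 0, 0, 0, 0, 0, 0.6], [0, 0, 0, 0, 0, 0, 0.6], [0, 0, 0, 0, 0, 0, 0.6], [0, 0, 0, 0, 0, 0, 0.6]]]}}

```text
clock: 2.9
tcp_pos: [0.6296, 0.0006, 0.179]
orientation: [0.118, 0.699, 0.117, -0.696]
wrist_force: [0.3, 0.1, -0.3]
finger_gap: 0.0516
```

Run:
```python
from h import *
s=st()
im=snap('wrist','e.png',(200,120,400,270),4)
for p in ([.642,.0045,.069],[.639,0,.069]): print((proj('wrist',[p],s)-[200,120])*4)
```

```text
t2.90 tcp [6.296e-01 6.000e-04 1.790e-01] x [ 0.004 -0.001 -1.   ] y [ 0.327 -0.945  0.002] z [-0.945 -0.327 -0.004] F [ 0.3  0.1 -0.3] gap 0.0516 j [-0.13  0.43  0.09  1.23 -0.    2.68]
[[220.94275271 220.65235026]]
[[234.71289389 238.31342109]]
```

View pics/e.png

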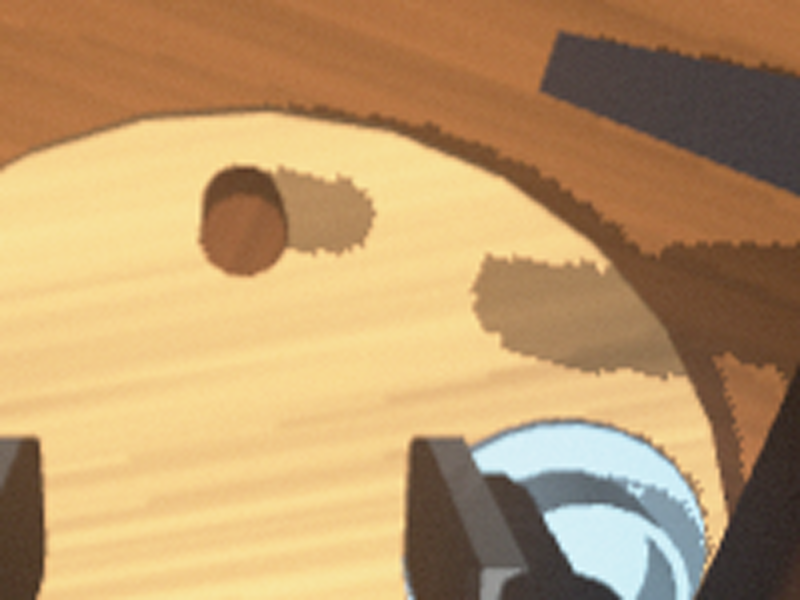

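Run:
```python
from h import *
k=back('wrist',[[261,178.5]],.069)[0];print(k)
plan([k[0],k[1],.042],n=5)
```

```text
[ 0.6407587  -0.00174696  0.069     ]
N 5 d [  1.12  -0.23 -13.68] rv [ 0.   -0.19 -0.1 ] tool [13.69  0.56 -0.93]
[2.74, 0.11, -0.19, 0.0, -0.04, -0.02]
[2.74, 0.11, -0.19, 0.0, -0.04, -0.02]
[2.74, 0.11, -0.19, 0.0, -0.04, -0.02]
[2.74, 0.11, -0.19, 0.0, -0.04, -0.02]
[2.74, 0.12, -0.19, 0.0, -0.04, -0.02]
```

{"name": "drive_tool", "arguments": {"plan": [[[2.0, 0.15, -0.3, 0, 0, 0, 0.6], [2.4, 0.15, -0.3, 0, 0, 0, 0.6], [2.4, 0.15, -0.3, 0, 0, 0, 0.6], [2.0, 0.1, -0.1, 0, 0, 0, 0.6], [0, 0, 0, 0, 0, 0, 0.6]]]}}

```text
clock: 3.37
tcp_pos: [0.638, -0.0011, 0.0851]
orientation: [-0.117, -0.696, -0.118, 0.699]
wrist_force: [-0.5, -0.8, -0.0]
finger_gap: 0.0513
```

Run:
```python
from h import *
s=st()
plan([.6405,-.0015,.042],n=2)
```

```text
t3.37 tcp [ 0.638  -0.0011  0.0851] x [-0.005  0.001 -1.   ] y [ 0.327 -0.945 -0.002] z [-0.945 -0.327  0.005] F [-0.5 -0.8 -0. ] gap 0.0513 j [-0.13  0.51 -0.02  1.05 -0.    2.68]
N 2 d [ 0.25 -0.04 -4.31] rv [0.   0.28 0.13] tool [ 4.31  0.13 -0.24]
[2.16, 0.06, -0.12, 0.0, 0.14, 0.06]
[2.16, 0.06, -0.12, 0.0, 0.14, 0.06]
```

{"name": "drive_tool", "arguments": {"plan": [[[2.0, 0.05, -0.1, 0, 0, 0, 0.6], [2.0, 0.05, -0.1, 0, 0, 0, 0.6], [0, 0, 0, 0, 0, 0, 0.6], [0, 0, 0, 0, 0, 0, 0], [0, 0, 0, 0, 0, 0, 0]]], "squeeze": 20}}

```text
clock: 3.78
tcp_pos: [0.6437, -0.0017, 0.0505]
orientation: [0.117, 0.698, 0.117, -0.697]
wrist_force: [0.5, -0.3, 0.4]
finger_gap: 0.0283
```

{"name": "drive_tool", "arguments": {"plan": [[[0, 0, 0, 0, 0, 0, 0], [0, 0, 0, 0, 0, 0, 0], [0, 0, 0, 0, 0, 0, 0], [0, 0, 0, 0, 0, 0, 0], [0, 0, 0, 0, 0, 0, 0]]]}}

```text
clock: 4.2
tcp_pos: [0.6439, -0.0017, 0.0507]
orientation: [0.117, 0.698, 0.117, -0.696]
wrist_force: [-2.0, 0.6, 5.5]
finger_gap: 0.0208
```

Run:
```python
from h import *
s=st()
snap('top','f.png',(190,120,330,290),3)
```

```text
t4.20 tcp [ 0.6439 -0.0017  0.0507] x [ 0.003 -0.    -1.   ] y [ 0.327 -0.945  0.001] z [-0.945 -0.327 -0.003] F [-2.   0.6  5.5] gap 0.0208 j [-0.13  0.54 -0.06  0.97 -0.    2.68]
```

View pics/f.png

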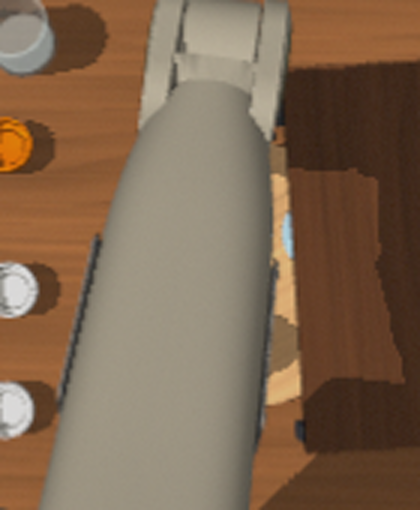

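{"name": "drive_tool", "arguments": {"plan": [[[0, -0.66, 0.02, -3, 0, 0, 0], [0, -1.31, 0.07, -6, 0, 0, 0], [0, -1.31, 0.07, -6, 0, 0, 0], [0, -1.31, 0.07, -6, 0, 0, 0], [0, -1.31, 0.07, -6, 0, 0, 0]]]}}

```text
clock: 4.67
tcp_pos: [0.6134, 0.0483, 0.0507]
orientation: [0.279, 0.652, 0.278, -0.648]
wrist_force: [-0.2, 1.2, 5.8]
finger_gap: 0.0211
```

Run:
```python
from h import *
s=st();d=s['tcp_pos'][:2]-[.521,-.041];print(np.hypot(*d),np.degrees(np.arctan2(d[1],d[0])))
```

```text
t4.67 tcp [0.6134 0.0483 0.0507] x [ 0.006  0.    -1.   ] y [ 0.723 -0.69   0.004] z [-0.69  -0.723 -0.004] F [-0.2  1.2  5.8] gap 0.0211 j [-0.05  0.49 -0.14  0.93  0.    2.28]
0.12846627473670127 44.03017683201103
```

Forces are low and the knob follows. I'll continue.

{"name": "drive_tool", "arguments": {"plan": [[[0, -1.33, 0.07, -6, 0, 0, 0], [0, -1.33, 0.07, -6, 0, 0, 0], [0, -1.33, 0.07, -6, 0, 0, 0], [0, -1.33, 0.07, -6, 0, 0, 0], [0, -1.33, 0.07, -6, 0, 0, 0]]]}}

```text
clock: 5.08
tcp_pos: [0.5559, 0.0817, 0.0507]
orientation: [0.438, 0.558, 0.437, -0.553]
wrist_force: [1.1, 6.6, 5.3]
finger_gap: 0.0209
```

{"name": "drive_tool", "arguments": {"plan": [[[0, -1.33, 0.07, -6, 0, 0, 0], [0, -1.33, 0.07, -6, 0, 0, 0], [0, -1.33, 0.07, -6, 0, 0, 0], [0, -1.33, 0.07, -6, 0, 0, 0], [0, -1.33, 0.07, -6, 0, 0, 0]]]}}

```text
clock: 5.5
tcp_pos: [0.4887, 0.0816, 0.0507]
orientation: [0.566, 0.426, 0.567, -0.42]
wrist_force: [-1.2, 10.5, 11.8]
finger_gap: 0.0214
```

Run:
```python
from h import *
s=st();d=s['tcp_pos'][:2]-[.521,-.041];print(np.hypot(*d),np.degrees(np.arctan2(d[1],d[0])))
```

```text
t5.50 tcp [0.4887 0.0816 0.0507] x [ 0.004  0.007 -1.   ] y [0.959 0.284 0.006] z [ 0.284 -0.959 -0.005] F [-1.2 10.5 11.8] gap 0.0214 j [-0.    0.29 -0.46  0.82  0.01  1.28]
0.12679647627901075 104.75445750308295
```

{"name": "drive_tool", "arguments": {"plan": [[[0, -1.33, 0.12, -6, 0, 0, 0], [0, -1.33, 0.1, -6, 0, 0, 0], [0, -1.33, 0.08, -6, 0, 0, 0], [0, 0, 0, 0, 0, 0, 0], [0, 0, 0, 0, 0, 0, 0.5]]]}}

```text
clock: 5.92
tcp_pos: [0.4515, 0.0612, 0.0499]
orientation: [0.625, 0.332, 0.624, -0.331]
wrist_force: [-0.3, -0.7, -0.4]
finger_gap: 0.0319
```

{"name": "drive_tool", "arguments": {"plan": [[[0, 0, 0, 0, 0, 0, 0.6], [0, 0, 0, 0, 0, 0, 0.6], [-3, 0, 0, 0, 0, 0, 0.6], [-4, 0, 0, 0, 0, 0, 0.6], [-4, 0, 0, 0, 0, 0, 0.6]]]}}

```text
clock: 6.33
tcp_pos: [0.4511, 0.0603, 0.1587]
orientation: [0.624, 0.331, 0.625, -0.332]
wrist_force: [0.6, 0.4, -0.4]
finger_gap: 0.0515
```

{"name": "drive_tool", "arguments": {"plan": [[[-4, 0, 0, 0, 0, 0, 1], [-4, 0, 0, 0, 0, 0, 1], [-3, 0, 0, 0, 0, 0, 1], [0, 0, 0, 0, 0, 0, 1], [0, 0, 0, 0, 0, 0, 1]]]}}

```text
clock: 6.75
tcp_pos: [0.4537, 0.0603, 0.2704]
orientation: [0.626, 0.332, 0.623, -0.331]
wrist_force: [-0.1, -0.8, 0.0]
finger_gap: 0.0856
```

Run:
```python
from h import *
s=st()
snap('wrist','g.png')
snap('scene','g2.png')
```

```text
t6.75 tcp [0.4537 0.0603 0.2704] x [ 0.005 -0.001 -1.   ] y [0.828 0.56  0.004] z [ 0.56  -0.828  0.003] F [-0.1 -0.8  0. ] gap 0.0856 j [-0.04  0.07 -0.16  1.34 -0.    0.93]
```

View pics/g.png

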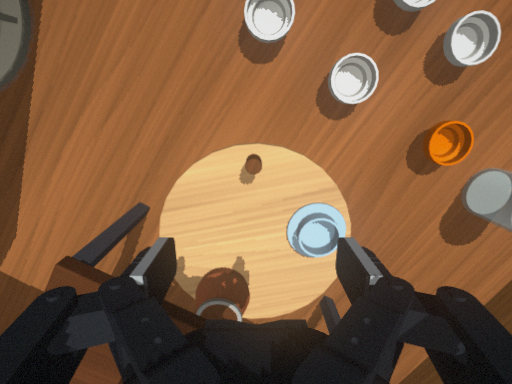

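View pics/g2.png

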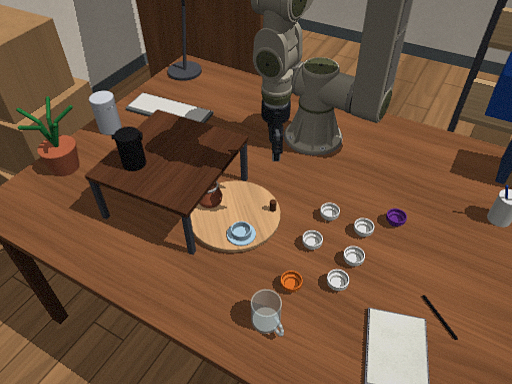

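Run:
```python
from h import *
s=st()
im=snap('top','h.png',(130,160,310,295),4)
im=snap('wrist','h2.png',(270,190,370,270),8)
print('pred seat wrist',proj('wrist',[[.5886,.0257,.0565]],s),'crop',(proj('wrist',[[.5886,.0257,.0565]],s)-[270,190])*8)
print('pred seat top crop',(proj('top',[[.5886,.0257,.0565]])-[130,160])*4)
```

```text
t6.85 tcp [0.4518 0.0604 0.2675] x [-0.001 -0.    -1.   ] y [ 0.829  0.56  -0.001] z [ 0.56  -0.829 -0.   ] F [-1.4 -0.4 -0.5] gap 0.0857 j [-0.04  0.07 -0.16  1.33 -0.    0.93]
pred seat wrist [[322.19487172 239.48616321]] crop [[417.55897373 395.8893057 ]]
pred seat top crop [[489.44600093 117.08838779]]
```

View pics/h.png

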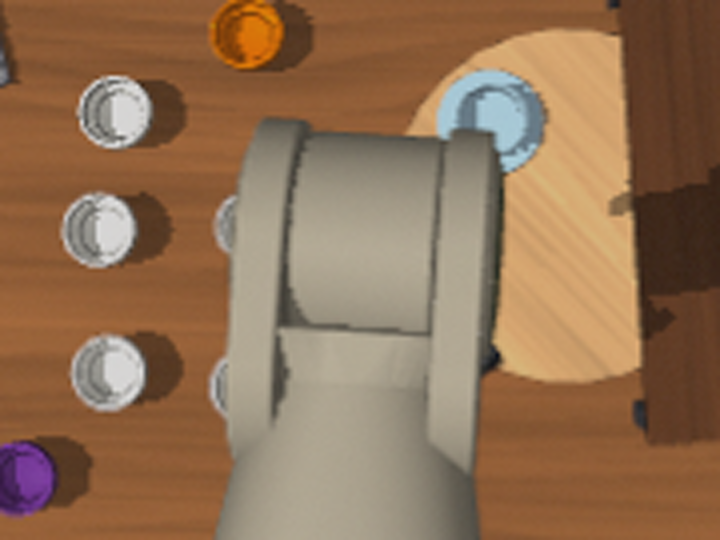

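View pics/h2.png

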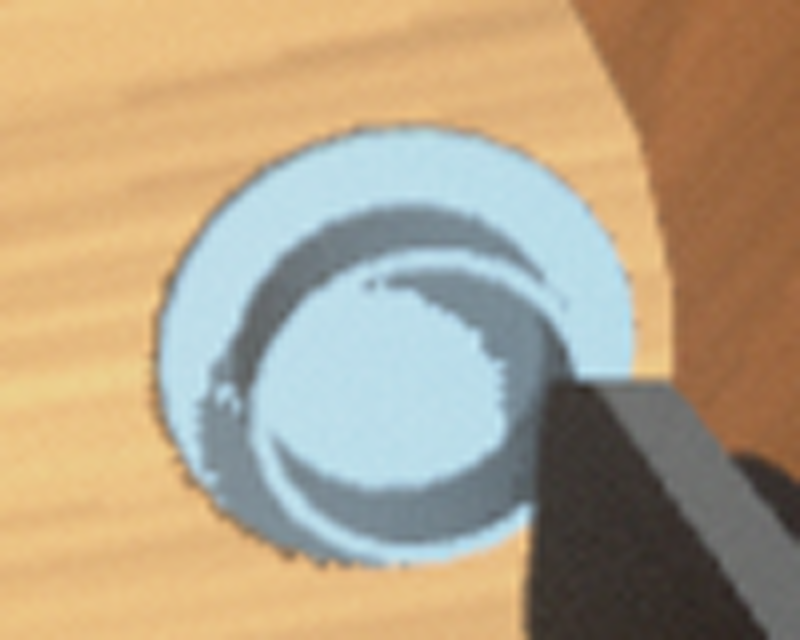

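```bash
cat >> h.py <<'E'
seat=np.array([.5886,.0257])
L={'A':[158.8,187.7],'B':[154.7,217.2],'C':[193.1,216.4],'D':[157,252.8],'E':[191.8,256.4]}
LP={k:back('top',[v],.036)[0] for k,v in L.items()}
E
python3 - <<'E'
from h import *
print('seat',back('wrist',[[321.25,240.5]],.0565))
for k in LP: print(k,LP[k].round(4))
plan([*LP['C'][:2],.17])
E
```

```text
seat [[0.58685758 0.02409752 0.0565    ]]
A [0.5922 0.3441 0.036 ]
B [0.4916 0.3539 0.036 ]
C [0.4967 0.2232 0.036 ]
D [0.3725 0.3413 0.036 ]
E [0.3635 0.2235 0.036 ]
N 6 d [ 4.56 16.27 -9.67] rv [-0.   -0.09  0.15] tool [  9.65  12.91 -10.91]
[1.61, 2.15, -1.82, -0.0, -0.02, 0.02]
[1.61, 2.15, -1.82, -0.0, -0.02, 0.02]
[1.61, 2.15, -1.82, -0.0, -0.02, 0.02]
[1.61, 2.15, -1.82, -0.0, -0.02, 0.02]
[1.61, 2.15, -1.82, -0.0, -0.02, 0.02]
[1.61, 2.15, -1.82, -0.0, -0.02, 0.02]
```

{"name": "drive_tool", "arguments": {"plan": [[[1.6, 2.6, -2.2, 0, 0, 0, 1], [2, 2.6, -2.2, 0, 0, 0, 1], [2, 2.6, -2.2, 0, 0, 0, 1], [2, 2.6, -2.2, 0, 0, 0, 1], [2, 2.6, -2.2, 0, 0, 0, 1]]]}}

```text
clock: 7.37
tcp_pos: [0.4973, 0.2257, 0.1698]
orientation: [0.624, 0.331, 0.625, -0.332]
wrist_force: [0.0, -0.2, 0.4]
finger_gap: 0.0851
```

{"name": "drive_tool", "arguments": {"plan": [[[0, 0, 0, 0, 0, 0, 1], [0, 0, 0, 0, 0, 0, 1], [0, 0, 0, 0, 0, 0, 1], [0, 0, 0, 0, 0, 0, 1], [0, 0, 0, 0, 0, 0, 1]]]}}

```text
clock: 7.78
tcp_pos: [0.4983, 0.2235, 0.1731]
orientation: [0.625, 0.332, 0.624, -0.332]
wrist_force: [0.1, -0.4, 0.4]
finger_gap: 0.0853
```

Run:
```python
from h import *
s=st()
snap('wrist','i.png')
for k in LP: print(k,proj('wrist',LP[k],s).round(1))
print('tcp below',proj('wrist',[*s['tcp_pos'][:2],.036],s))
```

```text
t7.78 tcp [0.4983 0.2235 0.1731] x [ 0.001  0.    -1.   ] y [0.829 0.559 0.001] z [ 0.559 -0.829  0.001] F [ 0.1 -0.4  0.4] gap 0.0853 j [ 0.27  0.28 -0.14  1.15 -0.    1.25]
A [[400.3 135.1]]
B [[327.9  65.6]]
C [[254.8 180.2]]
D [[212.8  -3.5]]
E [[142.  106.3]]
tcp below [[256.28862941 180.79836519]]
```

View pics/i.png

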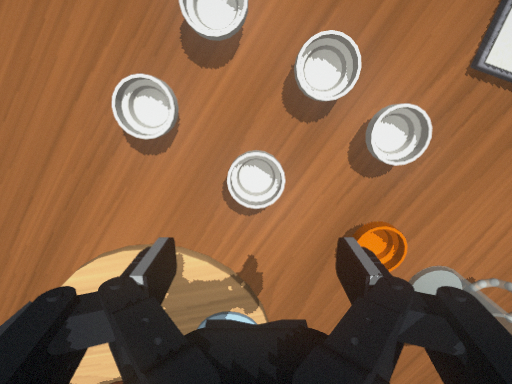

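{"name": "drive_tool", "arguments": {"plan": [[[2, 0, 0, 0, 0, 0, 1], [3.5, 0, 0, 0, 0, 0, 1], [3.5, 0, 0, 0, 0, 0, 1], [3, 0, 0, 0, 0, 0, 1], [2, 0, 0, 0, 0, 0, 1]]]}}

```text
clock: 8.25
tcp_pos: [0.4969, 0.2232, 0.0304]
orientation: [0.624, 0.332, 0.625, -0.333]
wrist_force: [-0.7, 0.5, -0.4]
finger_gap: 0.0853
```

Run:
```python
from h import *
s=st();plan([.4975,.2235,.006],n=1)
```

```text
t8.25 tcp [0.4969 0.2232 0.0304] x [-0.002 -0.001 -1.   ] y [ 0.829  0.559 -0.002] z [ 0.559 -0.829 -0.   ] F [-0.7  0.5 -0.4] gap 0.0853 j [ 0.27  0.4  -0.35  0.82 -0.    1.25]
N 1 d [ 0.06  0.03 -2.44] rv [-0.   -0.02  0.09] tool [2.43 0.07 0.01]
[2.43, 0.07, 0.01, -0.0, -0.02, 0.09]
```

{"name": "drive_tool", "arguments": {"plan": [[[1.2, 0, 0, 0, 0, 0, 1], [1.1, 0, 0, 0, 0, 0, 1], [0, 0, 0, 0, 0, 0, 1], [0, 0, 0, 0, 0, 0, 1], [0, 0, 0, 0, 0, 0, 0.3]]], "squeeze": 40}}

```text
clock: 8.67
tcp_pos: [0.4991, 0.2245, 0.0105]
orientation: [0.625, 0.332, 0.624, -0.331]
wrist_force: [0.3, 0.5, -0.0]
finger_gap: 0.0754
```

{"name": "drive_tool", "arguments": {"plan": [[[0, 0, 0, 0, 0, 0, 0.3], [0, 0, 0, 0, 0, 0, 0.3], [0, 0, 0, 0, 0, 0, 0.3], [0, 0, 0, 0, 0, 0, 0.3], [0, 0, 0, 0, 0, 0, 0.3]]]}}

```text
clock: 9.08
tcp_pos: [0.4992, 0.2246, 0.0111]
orientation: [0.625, 0.332, 0.624, -0.331]
wrist_force: [-0.5, -1.0, 6.3]
finger_gap: 0.0611
```

Run:
```python
from h import *
s=st();snap('wrist','j.png')
snap('scene','j2.png',(230,150,430,300),4)
```

```text
t9.08 tcp [0.4992 0.2246 0.0111] x [ 0.003  0.    -1.   ] y [0.828 0.56  0.002] z [ 0.56  -0.828  0.001] F [-0.5 -1.   6.3] gap 0.0611 j [ 0.28  0.43 -0.37  0.77 -0.    1.25]
```

View pics/j.png

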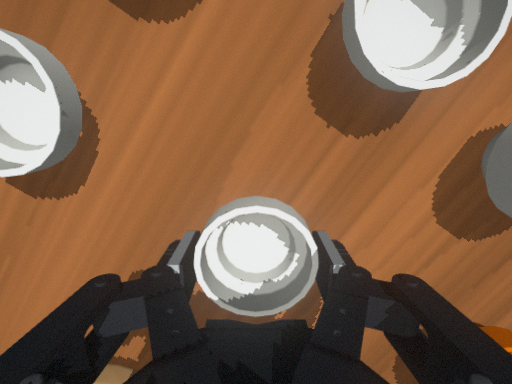

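View pics/j2.png

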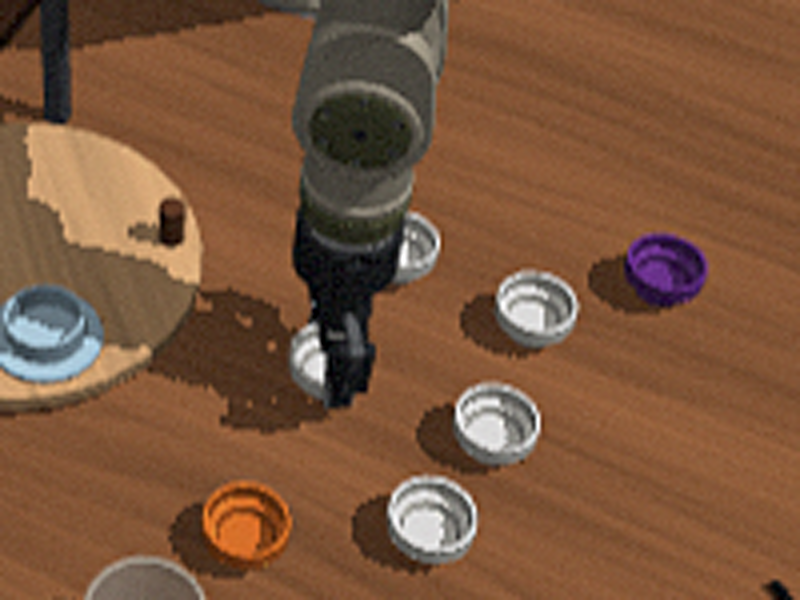

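Run:
```python
from h import *
s=env.get_state()
p=back('wrist',[[256.5,256]],.036,s)[0];R=Rq(s['orientation']);print(p,R.T@(p-s['tcp_pos']))
```

```text
[0.49613416 0.22825933 0.036     ] [-0.02487453 -0.00041301 -0.00464665]
```

{"name": "drive_tool", "arguments": {"plan": [[[-1.5, 0, 0, 0, 0, 0, 0.3], [-3.5, 0, 0, 0, 0, 0, 0.3], [-3.5, 0, 0, 0, 0, 0, 0.3], [-3.5, 0, 0, 0, 0, 0, 0.3], [-1, 0, 0, 0, 0, 0, 0.3]]]}}

```text
clock: 9.6
tcp_pos: [0.5011, 0.2255, 0.1459]
orientation: [0.627, 0.334, 0.622, -0.329]
wrist_force: [0.5, 0.2, -0.3]
finger_gap: 0.0613
```

Run:
```python
from h import *
s=st();snap('wrist','k.png')
plan([.588,.025,.14])
```

```text
t9.60 tcp [0.5011 0.2255 0.1459] x [ 0.009  0.003 -1.   ] y [0.828 0.56  0.009] z [ 0.56  -0.828  0.003] F [ 0.5  0.2 -0.3] gap 0.0613 j [ 0.28  0.3  -0.19  1.07 -0.    1.25]
N 7 d [  8.65 -20.06  -0.58] rv [-0.    0.2  -0.58] tool [ 0.61 -4.08 21.46]
[0.09, -0.58, 3.07, -0.0, 0.03, -0.08]
[0.09, -0.58, 3.07, -0.0, 0.03, -0.08]
[0.09, -0.58, 3.07, -0.0, 0.03, -0.08]
[0.09, -0.58, 3.07, -0.0, 0.03, -0.08]
[0.08, -0.58, 3.07, -0.0, 0.03, -0.08]
[0.08, -0.58, 3.07, -0.0, 0.03, -0.08]
[0.08, -0.58, 3.07, -0.0, 0.03, -0.08]
```

View pics/k.png

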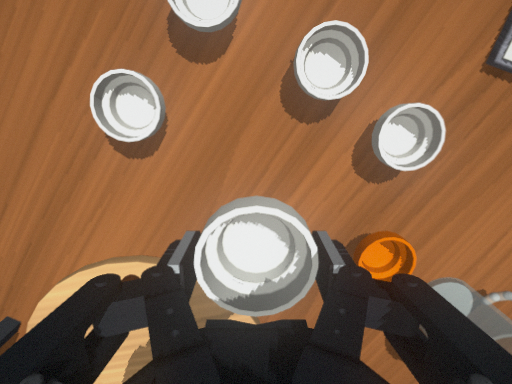

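{"name": "drive_tool", "arguments": {"plan": [[[0, -0.7, 3.6, 0, 0, -0.1, 0.3], [0.1, -0.7, 3.6, 0, 0, -0.1, 0.3], [0.1, -0.7, 3.6, 0, 0, -0.1, 0.3], [0.1, -0.7, 3.6, 0, 0, -0.1, 0.3], [0.1, -0.7, 3.6, 0, 0, -0.1, 0.3]]]}}

```text
clock: 10.07
tcp_pos: [0.5698, 0.0544, 0.1345]
orientation: [0.623, 0.329, 0.626, -0.334]
wrist_force: [1.4, 0.3, -1.0]
finger_gap: 0.0613
```

{"name": "drive_tool", "arguments": {"plan": [[[0, -0.6, 2.5, 0, 0, 0, 0.3], [0.4, 0, 1, 0, 0, 0, 0.3], [1, 0, 0, 0, 0, 0, 0.3], [1.5, 0, 0, 0, 0, 0, 0.3], [1.5, 0, 0, 0, 0, 0, 0.3]]]}}

```text
clock: 10.48
tcp_pos: [0.5833, 0.0243, 0.0899]
orientation: [0.623, 0.329, 0.626, -0.334]
wrist_force: [0.2, -0.3, -1.4]
finger_gap: 0.0608
```

{"name": "drive_tool", "arguments": {"plan": [[[0, 0, 0, 0, 0, 0, 0.3], [0, 0, 0, 0, 0, 0, 0.3], [0, 0, 0, 0, 0, 0, 0.3], [0, 0, 0, 0, 0, 0, 0.3], [0, 0, 0, 0, 0, 0, 0.3]]]}}

```text
clock: 10.9
tcp_pos: [0.5847, 0.0237, 0.0924]
orientation: [0.624, 0.329, 0.626, -0.334]
wrist_force: [-0.6, 0.5, -0.2]
finger_gap: 0.0612
```

Run:
```python
from h import *
s=st();snap('wrist','l.png');snap('scene','l2.png',(170,150,330,270),5)
plan([.589,.023,.06],n=3)
```

```text
t10.90 tcp [0.5847 0.0237 0.0924] x [-0.006 -0.005 -1.   ] y [ 0.828  0.561 -0.007] z [ 0.561 -0.828  0.001] F [-0.6  0.5 -0.2] gap 0.0612 j [-0.09  0.41 -0.16  1.   -0.01  0.88]
N 3 d [ 0.43 -0.04 -3.23] rv [0.   0.06 0.43] tool [3.22 0.36 0.27]
[1.07, 0.12, 0.09, 0.0, 0.02, 0.14]
[1.08, 0.12, 0.09, 0.0, 0.02, 0.14]
[1.08, 0.11, 0.09, 0.0, 0.02, 0.14]
```

View pics/l.png

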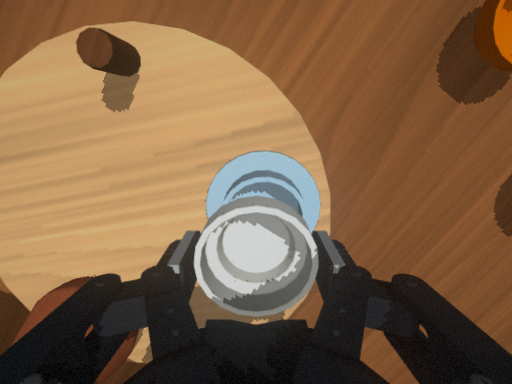

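View pics/l2.png

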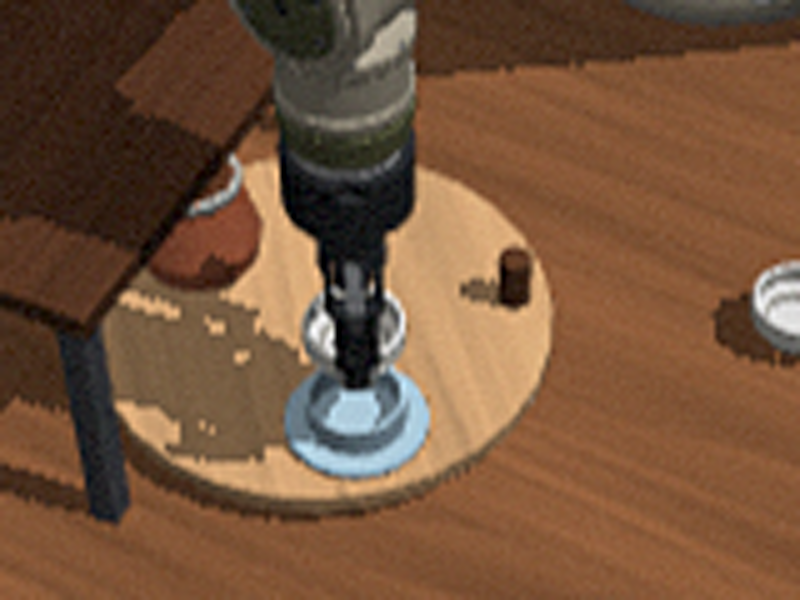

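Run:
```python
from h import *
s=env.get_state();R=Rq(s['orientation'])
for n,px,z in [('scene',[170+354/5,150+332/5],.1174),('scene',[170+358/5,150+404/5],.0565),('wrist',[256.5,256],.1174)]:
    p=back(n,[px],z,s)[0];print(n,p,(R.T@(p-s['tcp_pos'])).round(4))
```

```text
scene [0.59481156 0.03006868 0.1174    ] [-0.0252  0.0119  0.0002]
scene [0.59815723 0.0328894  0.0565    ] [ 0.0356  0.0168 -0.0003]
wrist [0.58177716 0.02728662 0.1174    ] [-0.0251 -0.0004 -0.0048]
```

{"name": "drive_tool", "arguments": {"plan": [[[0.8, 0.2, 0.05, 0, 0, 0.2, 0.3], [1.0, 0.2, 0, 0, 0, 0.2, 0.3], [0.8, 0, 0, 0, 0, 0, 0.3], [0, 0, 0, 0, 0, 0, 0.3], [0, 0, 0, 0, 0, 0, 0.3]]]}}

```text
clock: 11.42
tcp_pos: [0.5865, 0.025, 0.064]
orientation: [0.623, 0.331, 0.626, -0.333]
wrist_force: [-0.1, -0.0, -0.7]
finger_gap: 0.061
```

Run:
```python
from h import *
s=st();snap('wrist','m.png',(150,130,350,280),4);snap('scene','m2.png',(200,180,280,240),10)
plan([.5885,.0245,.0475],n=1)
```

```text
t11.42 tcp [0.5865 0.025  0.064 ] x [-0.004 -0.001 -1.   ] y [ 0.828  0.56  -0.004] z [ 0.56  -0.828 -0.002] F [-0.1 -0.  -0.7] gap 0.0610 j [-0.09  0.44 -0.19  0.94 -0.    0.88]
N 1 d [ 0.1  -0.04 -1.77] rv [-0.   -0.01  0.13] tool [1.77 0.06 0.09]
[1.77, 0.06, 0.09, -0.0, -0.01, 0.13]
```

View pics/m.png

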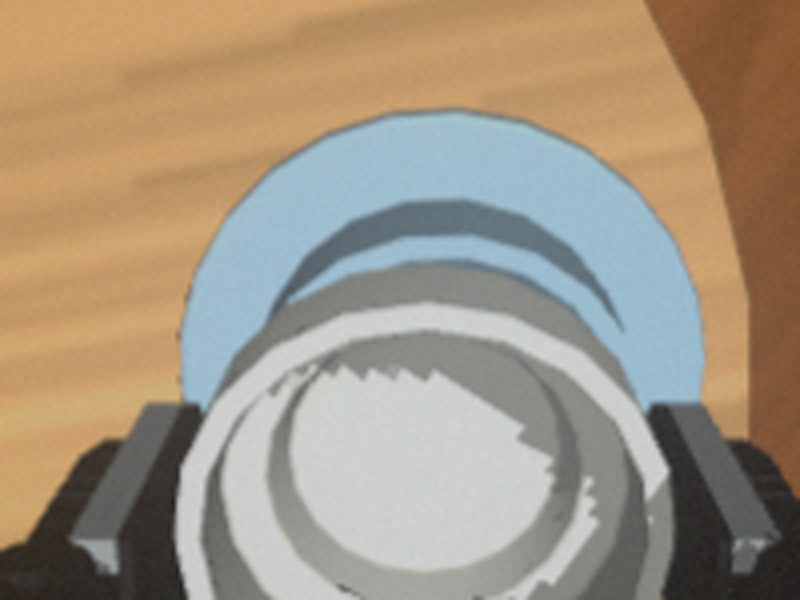

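View pics/m2.png

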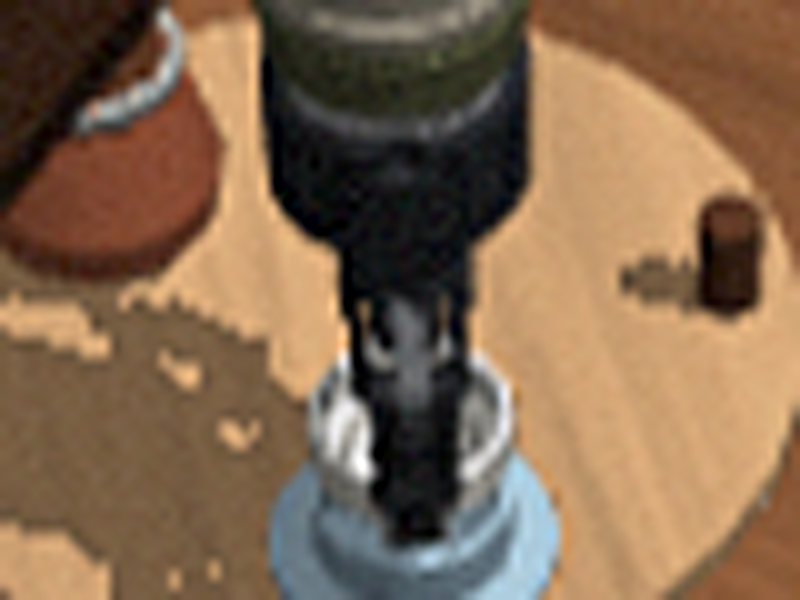

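Run:
```python
from h import *
s=env.get_state();R=Rq(s['orientation'])
for n,px,z,r in [('plate',[262,157],.035,.045),('collar',[262,188.7],.0565,.031),('lid',[256.75,205.75],.089,.031)]:
    p=back('wrist',[px],z,s)[0]+R[:,2]*r;print(n,p,(R.T@(p-s['tcp_pos'])).round(4))
```

```text
plate [0.5910437  0.02531359 0.03499029] [0.0302 0.0032 0.0016]
collar [0.59116151 0.02453946 0.05649331] [0.0087 0.0028 0.0023]
lid [0.58789946 0.0238777  0.08899331] [-0.0238 -0.0003  0.001 ]
```

{"name": "drive_tool", "arguments": {"plan": [[[0.2, 0.3, 0.1, 0, 0, 0.1, 0.3], [0.6, 0, 0, 0, 0, 0, 0.3], [0.6, 0, 0, 0, 0, 0, 0.3], [0, 0, 0, 0, 0, 0, 0.3], [0, 0, 0, 0, 0, 0, 0.3]]]}}

```text
clock: 11.93
tcp_pos: [0.591, 0.0258, 0.0513]
orientation: [0.625, 0.332, 0.624, -0.332]
wrist_force: [1.1, -0.2, 0.1]
finger_gap: 0.0613
```

Run:
```python
from h import *
s=st()
```

```text
t11.93 tcp [0.591  0.0258 0.0513] x [ 0.001 -0.    -1.   ] y [0.828 0.56  0.   ] z [ 0.56  -0.828  0.001] F [ 1.1 -0.2  0.1] gap 0.0613 j [-0.09  0.46 -0.2   0.91 -0.    0.88]
```

{"name": "drive_tool", "arguments": {"plan": [[[0.3, 0, 0, 0, 0, 0, 0.3], [0.1, 0, 0, 0, 0, 0, 0.3], [0, 0, 0, 0, 0, 0, 0.3], [0, 0, 0, 0, 0, 0, 0.8], [0, 0, 0, 0, 0, 0, 1]]]}}

```text
clock: 12.35
tcp_pos: [0.5909, 0.0257, 0.0478]
orientation: [0.625, 0.332, 0.624, -0.332]
wrist_force: [-0.0, 0.1, 0.5]
finger_gap: 0.0784
```

Run:
```python
from h import *
s=st();snap('wrist','n.png')
```

```text
t12.35 tcp [0.5909 0.0257 0.0478] x [ 0.001 -0.    -1.   ] y [0.828 0.56  0.001] z [ 0.56  -0.828  0.001] F [-0.   0.1  0.5] gap 0.0784 j [-0.09  0.46 -0.21  0.9  -0.    0.88]
```

View pics/n.png

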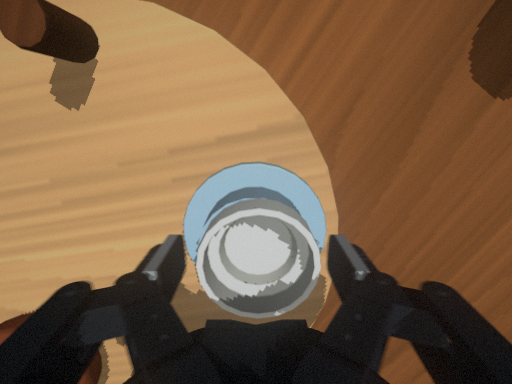

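{"name": "drive_tool", "arguments": {"plan": [[[-1.5, 0, 0, 0, 0, 0, 1], [-3.5, 0, 0, 0, 0, 0, 1], [-3.5, 0, 0, 0, 0, 0, 1], [-3, 0, 0, 0, 0, 0, 1], [0, 0, 0, 0, 0, 0, 1]]]}}

```text
clock: 12.82
tcp_pos: [0.5939, 0.0256, 0.1685]
orientation: [0.628, 0.333, 0.622, -0.33]
wrist_force: [1.2, -0.1, 0.6]
finger_gap: 0.0851
```

{"name": "drive_tool", "arguments": {"plan": [[[0, 0, 0, 0, 0, 0, 1], [0, 0, 0, 0, 0, 0, 1], [0, 0, 0, 0, 0, 0, 1], [0, 0, 0, 0, 0, 0, 1], [0, 0, 0, 0, 0, 0, 1]]]}}

```text
clock: 13.23
tcp_pos: [0.5897, 0.0259, 0.1608]
orientation: [0.624, 0.331, 0.625, -0.332]
wrist_force: [0.3, 0.1, -0.1]
finger_gap: 0.0856
```

Run:
```python
from h import *
s=st();snap('wrist','o.png',(170,110,340,237),4)
print('pred rim',(proj('wrist',[.5895,.0255,.0725],s)-[170,110])*4)
plan([*LP['E'][:2],.17])
```

```text
t13.23 tcp [0.5897 0.0259 0.1608] x [-0.003  0.    -1.   ] y [ 0.828  0.56  -0.002] z [ 0.56  -0.828 -0.002] F [ 0.3  0.1 -0.1] gap 0.0856 j [-0.09  0.37 -0.04  1.16 -0.    0.88]
pred rim [[345.29995172 340.52161991]]
N 9 d [-22.65  19.76   0.89] rv [-0.   -0.08  0.11] tool [ -0.83  -7.69 -29.06]
[-0.09, -0.85, -3.23, -0.0, -0.01, 0.01]
[-0.09, -0.85, -3.23, -0.0, -0.01, 0.01]
[-0.09, -0.85, -3.23, -0.0, -0.01, 0.01]
[-0.09, -0.85, -3.23, -0.0, -0.01, 0.01]
[-0.1, -0.85, -3.23, -0.0, -0.01, 0.01]
[-0.1, -0.85, -3.23, -0.0, -0.01, 0.01]
[-0.1, -0.85, -3.23, -0.0, -0.01, 0.01]
[-0.1, -0.85, -3.23, -0.0, -0.01, 0.01]
[-0.1, -0.85, -3.23, -0.0, -0.01, 0.01]
```

View pics/o.png

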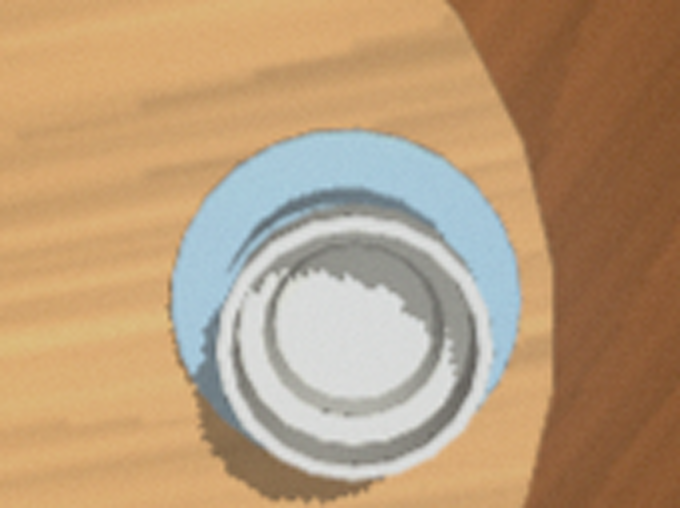

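{"name": "drive_tool", "arguments": {"plan": [[[-0.2, -0.8, -3, 0, 0, 0, 1], [-0.2, -0.8, -3.3, 0, 0, 0, 1], [-0.2, -0.8, -3.3, 0, 0, 0, 1], [0, -0.8, -3.3, 0, 0, 0, 1], [0, -0.8, -3.3, 0, 0, 0, 1]]]}}

```text
clock: 13.7
tcp_pos: [0.4654, 0.1383, 0.168]
orientation: [0.624, 0.332, 0.625, -0.332]
wrist_force: [1.1, -0.3, 0.2]
finger_gap: 0.0853
```

{"name": "drive_tool", "arguments": {"plan": [[[0, -0.9, -3.3, 0, 0, 0, 1], [0, -0.9, -3.3, 0, 0, 0, 1], [0, -0.9, -3.3, 0, 0, 0, 1], [0, -0.9, -3, 0, 0, 0, 1], [0, 0, 0, 0, 0, 0, 1]]]}}

```text
clock: 14.12
tcp_pos: [0.3598, 0.2262, 0.1679]
orientation: [0.624, 0.33, 0.626, -0.331]
wrist_force: [-0.3, -0.5, -0.3]
finger_gap: 0.0856
```

{"name": "drive_tool", "arguments": {"plan": [[[0, 0, 0, 0, 0, 0, 1], [0, 0, 0, 0, 0, 0, 1], [0, 0, 0, 0, 0, 0, 1], [0, 0, 0, 0, 0, 0, 1], [0, 0, 0, 0, 0, 0, 1]]]}}

```text
clock: 14.53
tcp_pos: [0.3655, 0.2237, 0.1683]
orientation: [0.624, 0.332, 0.624, -0.332]
wrist_force: [-0.8, 0.5, 0.3]
finger_gap: 0.0856
```

```bash
cat >> h.py <<'E'
def view(fn,key=None,xyz=None):
    s=st();im=env.read_camera('wrist')[:,:,::-1].copy()
    cv2.imwrite('pics/'+fn,im)
    for k in LP: print(k,proj('wrist',LP[k],s).round(1).tolist(),end=' ')
    print('tcp@.036',proj('wrist',[*s['tcp_pos'][:2],.036],s).round(1))
    g=im.astype(int);m=((g.min(2)>100)&(g.max(2)-g.min(2)<32)).astype(np.uint8)
    n,l,t,c=cv2.connectedComponentsWithStats(m)
    for i in range(1,n):
        if t[i,4]>300: print(t[i].tolist(),'ctr',(t[i,:2]+t[i,2:4]/2-.5),'w',back('wrist',[t[i,:2]+t[i,2:4]/2-.5],.036,s)[0].round(4)[:2])
    return s
E
python3 - <<'E'
from h import *
view('p.png')
plan([*LP['E'][:2],.1],n=3)
E
```

```text
t14.53 tcp [0.3655 0.2237 0.1683] x [-0. -0. -1.] y [ 0.829  0.559 -0.   ] z [ 0.559 -0.829  0.   ] F [-0.8  0.5  0.3] gap 0.0856 j [ 0.36  0.06 -0.42  1.09 -0.    1.34]
A [[494.0, 206.2]] B [[433.2, 145.9]] C [[353.5, 245.9]] D [[332.5, 85.9]] E [[254.7, 181.2]] tcp@.036 [[256.5 182. ]]
[298, 51, 67, 70, 3603] ctr [331.   85.5] w [0.3712 0.3408]
[396, 115, 69, 62, 3304] ctr [430.  145.5] w [0.4886 0.3524]
[225, 150, 60, 60, 2731] ctr [254.5 179.5] w [0.3623 0.2248]
[456, 176, 56, 56, 2577] ctr [483.5 203.5] w [0.5804 0.3399]
[130, 238, 37, 46, 454] ctr [148.  260.5] w [0.3148 0.0783]
[345, 238, 38, 47, 466] ctr [363.5 261. ] w [0.5186 0.2148]
N 3 d [-0.19 -0.03 -6.83] rv [0.   0.01 0.01] tool [ 6.83 -0.17 -0.08]
[2.28, -0.06, -0.03, 0.0, 0.0, 0.0]
[2.28, -0.06, -0.03, 0.0, 0.0, 0.0]
[2.28, -0.06, -0.03, 0.0, 0.0, 0.0]
```

View pics/p.png

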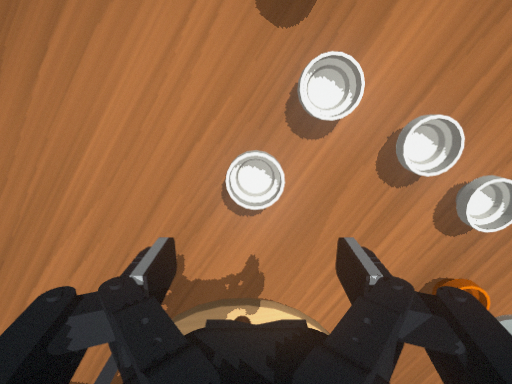

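{"name": "drive_tool", "arguments": {"plan": [[[2, -0.1, 0, 0, 0, 0, 1], [3.5, -0.1, -0.1, 0, 0, 0, 1], [3.5, 0, 0, 0, 0, 0, 1], [3, 0, 0, 0, 0, 0, 1], [1.5, 0, 0, 0, 0, 0, 1]]]}}

```text
clock: 15.0
tcp_pos: [0.3607, 0.2227, 0.0302]
orientation: [0.623, 0.331, 0.625, -0.333]
wrist_force: [-0.2, -0.2, -0.4]
finger_gap: 0.0854
```

Run:
```python
from h import *
s=st();plan([.3635,.2240,.0105],n=1)
```

```text
t15.00 tcp [0.3607 0.2227 0.0302] x [-0.004 -0.002 -1.   ] y [ 0.829  0.559 -0.004] z [ 0.559 -0.829 -0.001] F [-0.2 -0.2 -0.4] gap 0.0854 j [ 0.36  0.2  -0.64  0.73 -0.    1.34]
N 1 d [ 0.28  0.13 -1.97] rv [-0.   -0.05  0.25] tool [1.97 0.32 0.05]
[1.97, 0.32, 0.05, -0.0, -0.05, 0.25]
```

{"name": "drive_tool", "arguments": {"plan": [[[1, 0, 0, 0, 0, 0, 1], [0.9, 0, 0, 0, 0, 0, 1], [0, 0, 0, 0, 0, 0, 1], [0, 0, 0, 0, 0, 0, 1], [0, 0, 0, 0, 0, 0, 0.3]]]}}

```text
clock: 15.42
tcp_pos: [0.3633, 0.2242, 0.0151]
orientation: [0.625, 0.332, 0.624, -0.331]
wrist_force: [0.9, -0.8, 0.2]
finger_gap: 0.0755
```

{"name": "drive_tool", "arguments": {"plan": [[[0, 0, 0, 0, 0, 0, 0.3], [0, 0, 0, 0, 0, 0, 0.3], [0, 0, 0, 0, 0, 0, 0.3], [0, 0, 0, 0, 0, 0, 0.3], [0, 0, 0, 0, 0, 0, 0.3]]]}}

```text
clock: 15.83
tcp_pos: [0.3635, 0.2243, 0.0157]
orientation: [0.625, 0.332, 0.624, -0.331]
wrist_force: [-1.7, -1.0, 5.3]
finger_gap: 0.061
```

{"name": "drive_tool", "arguments": {"plan": [[[-1.5, 0, 0, 0, 0, 0, 0.3], [-3.5, 0, 0, 0, 0, 0, 0.3], [-3.5, 0, 0, 0, 0, 0, 0.3], [-3.5, 0, 0, 0, 0, 0, 0.3], [-2, 0, 0, 0, 0, 0, 0.3]]]}}

```text
clock: 16.25
tcp_pos: [0.364, 0.2246, 0.1588]
orientation: [0.626, 0.333, 0.623, -0.33]
wrist_force: [0.7, 0.0, -0.5]
finger_gap: 0.0613
```

Run:
```python
from h import *
s=st();snap('wrist','q.png')
plan([.5905,.026,.15])
```

```text
t16.25 tcp [0.364  0.2246 0.1588] x [ 0.005  0.002 -1.   ] y [0.828 0.56  0.005] z [ 0.56  -0.828  0.001] F [ 0.7  0.  -0.5] gap 0.0613 j [ 0.36  0.06 -0.45  1.06 -0.    1.34]
N 9 d [ 22.48 -19.94  -1.14] rv [-0.    0.14 -0.58] tool [ 1.29  7.43 29.1 ]
[0.14, 0.83, 3.23, -0.0, 0.02, -0.06]
[0.14, 0.83, 3.23, -0.0, 0.02, -0.06]
[0.14, 0.83, 3.23, -0.0, 0.02, -0.06]
[0.14, 0.83, 3.23, -0.0, 0.02, -0.06]
[0.14, 0.83, 3.23, -0.0, 0.02, -0.06]
[0.13, 0.83, 3.23, -0.0, 0.02, -0.06]
[0.13, 0.83, 3.23, -0.0, 0.02, -0.06]
[0.13, 0.83, 3.23, -0.0, 0.02, -0.06]
[0.13, 0.83, 3.23, -0.0, 0.02, -0.06]
```

View pics/q.png

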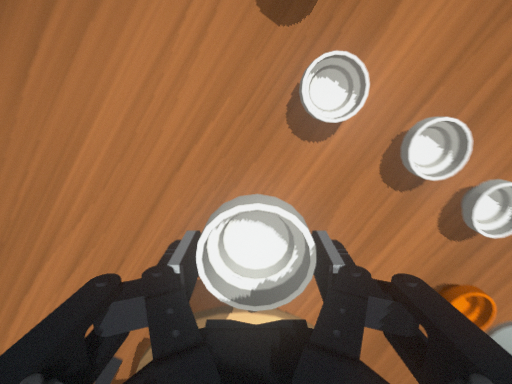

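{"name": "drive_tool", "arguments": {"plan": [[[0, 0.8, 3, 0, 0, 0, 0.3], [0, 0.8, 3.3, 0, 0, 0, 0.3], [0, 0.8, 3.3, 0, 0, 0, 0.3], [0, 0.8, 3.3, 0, 0, 0, 0.3], [0.2, 0.8, 3.3, 0, 0, 0, 0.3]]]}}

```text
clock: 16.72
tcp_pos: [0.4878, 0.1111, 0.1533]
orientation: [0.625, 0.332, 0.624, -0.331]
wrist_force: [-0.4, 0.6, -1.5]
finger_gap: 0.0609
```

{"name": "drive_tool", "arguments": {"plan": [[[0.2, 0.8, 3.3, 0, 0, 0, 0.3], [0.2, 0.8, 3.3, 0, 0, 0, 0.3], [0.2, 0.8, 3.3, 0, 0, 0, 0.3], [0.2, 0.9, 3, 0, 0, 0, 0.3], [0, 0, 0, 0, 0, 0, 0.3]]]}}

```text
clock: 17.13
tcp_pos: [0.5905, 0.0198, 0.144]
orientation: [0.625, 0.333, 0.622, -0.333]
wrist_force: [1.4, 0.3, 0.5]
finger_gap: 0.0609
```

{"name": "drive_tool", "arguments": {"plan": [[[1, 0, 0, 0, 0, 0, 0.3], [1, 0, 0, 0, 0, 0, 0.3], [0.5, 0, 0, 0, 0, 0, 0.3], [0, 0, 0, 0, 0, 0, 0.3], [0, 0, 0, 0, 0, 0, 0.3]]]}}

```text
clock: 17.55
tcp_pos: [0.5847, 0.0248, 0.1189]
orientation: [0.624, 0.331, 0.625, -0.331]
wrist_force: [-0.3, -0.2, 0.2]
finger_gap: 0.0611
```

Run:
```python
from h import *
s=st();snap('wrist','r.png')
plan([.5905,.026,.069])
```

```text
t17.55 tcp [0.5847 0.0248 0.1189] x [-0.002  0.    -1.   ] y [ 0.828  0.561 -0.001] z [ 0.561 -0.828 -0.001] F [-0.3 -0.2  0.2] gap 0.0611 j [-0.09  0.39 -0.13  1.06 -0.    0.88]
N 2 d [ 0.52  0.14 -5.05] rv [-0.   -0.01  0.02] tool [5.05 0.51 0.18]
[2.52, 0.25, 0.09, -0.0, -0.0, 0.01]
[2.52, 0.25, 0.09, -0.0, -0.0, 0.01]
```

View pics/r.png

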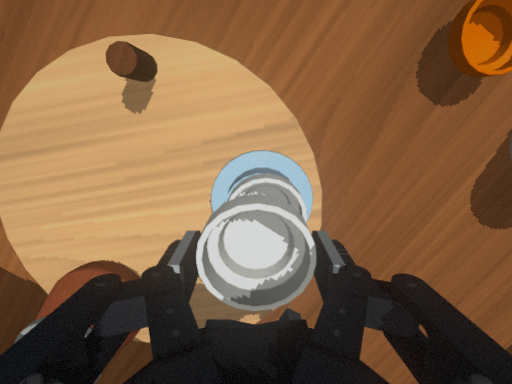

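Holding the cover well; it needs about 5 mm along tool y and 2 mm along z. I'll correct that and lower.

{"name": "drive_tool", "arguments": {"plan": [[[0.8, 0.3, 0.1, 0, 0, 0, 0.3], [1.5, 0.2, 0.1, 0, 0, 0, 0.3], [1, 0, 0, 0, 0, 0, 0.3], [0, 0, 0, 0, 0, 0, 0.3], [0, 0, 0, 0, 0, 0, 0.3]]]}}

```text
clock: 18.02
tcp_pos: [0.5904, 0.0252, 0.0856]
orientation: [0.624, 0.331, 0.625, -0.332]
wrist_force: [0.3, -1.0, -0.4]
finger_gap: 0.0609
```

Run:
```python
from h import *
s=st()
plan([.5905,.026,.069],n=1)
```

```text
t18.02 tcp [0.5904 0.0252 0.0856] x [-0.002  0.    -1.   ] y [ 0.828  0.56  -0.002] z [ 0.56  -0.828 -0.001] F [ 0.3 -1.  -0.4] gap 0.0609 j [-0.09  0.43 -0.16  0.99 -0.    0.88]
N 1 d [ 0.01  0.08 -1.66] rv [-0.   -0.07  0.09] tool [ 1.66  0.05 -0.06]
[1.66, 0.05, -0.06, -0.0, -0.07, 0.09]
```

{"name": "drive_tool", "arguments": {"plan": [[[0.6, 0, -0.05, 0, 0, 0, 0.3], [0.6, 0, 0, 0, 0, 0, 0.3], [0.4, 0, 0, 0, 0, 0, 0.3], [0, 0, 0, 0, 0, 0, 0.3], [0, 0, 0, 0, 0, 0, 0.3]]]}}

```text
clock: 18.43
tcp_pos: [0.5907, 0.0254, 0.0701]
orientation: [0.624, 0.331, 0.625, -0.332]
wrist_force: [0.0, 0.0, -0.8]
finger_gap: 0.0612
```

Run:
```python
from h import *
s=st()
snap('wrist','s.png');snap('scene','s2.png',(200,170,280,230),10)
```

```text
t18.43 tcp [0.5907 0.0254 0.0701] x [-0.001 -0.    -1.   ] y [ 0.828  0.56  -0.001] z [ 0.56  -0.828 -0.   ] F [ 0.   0.  -0.8] gap 0.0612 j [-0.09  0.44 -0.18  0.95 -0.    0.88]
```

View pics/s2.png

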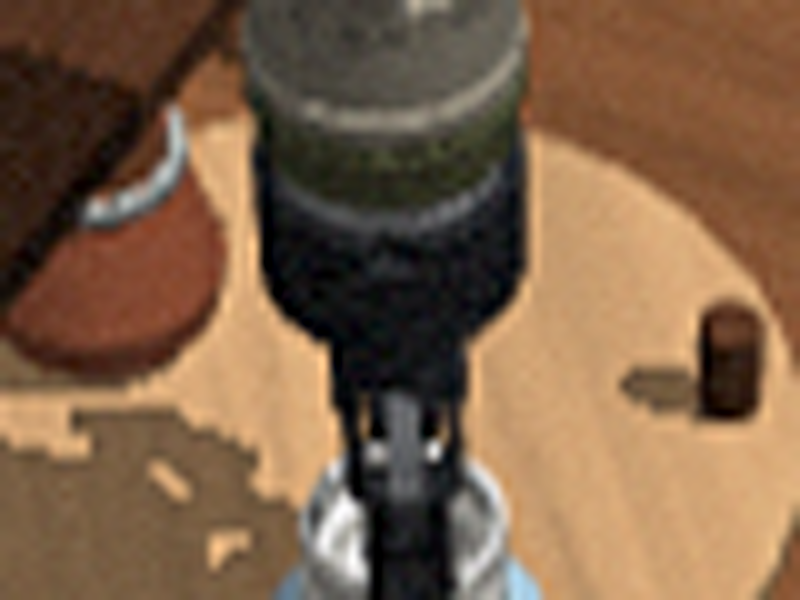

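{"name": "drive_tool", "arguments": {"plan": [[[0.25, 0, 0, 0, 0, 0, 0.3], [0.1, 0, 0, 0, 0, 0, 0.3], [0, 0, 0, 0, 0, 0, 0.3], [0, 0, 0, 0, 0, 0, 0.8], [0, 0, 0, 0, 0, 0, 1]]]}}

```text
clock: 18.95
tcp_pos: [0.5912, 0.0254, 0.0672]
orientation: [0.625, 0.332, 0.624, -0.332]
wrist_force: [0.0, 0.1, -0.7]
finger_gap: 0.0781
```

{"name": "drive_tool", "arguments": {"plan": [[[0, 0, 0, 0, 0, 0, 1], [-1.5, 0, 0, 0, 0, 0, 1], [-3.5, 0, 0, 0, 0, 0, 1], [-3.5, 0, 0, 0, 0, 0, 1], [-3, 0, 0, 0, 0, 0, 1]]]}}

```text
clock: 19.37
tcp_pos: [0.5908, 0.0254, 0.1835]
orientation: [0.625, 0.332, 0.625, -0.332]
wrist_force: [0.7, 0.2, 0.3]
finger_gap: 0.0853
```

{"name": "drive_tool", "arguments": {"plan": [[[0, 0, 0, 0, 0, 0, 1], [0, 0, 0, 0, 0, 0, 1], [0, 0, 0, 0, 0, 0, 1], [0, 0, 0, 0, 0, 0, 1], [0, 0, 0, 0, 0, 0, 1]]]}}

```text
clock: 19.78
tcp_pos: [0.5899, 0.0255, 0.1801]
orientation: [0.624, 0.331, 0.626, -0.332]
wrist_force: [0.1, -0.3, 0.0]
finger_gap: 0.0856
```

Run:
```python
from h import *
s=st();snap('wrist','t.png');snap('scene','t2.png',(200,170,280,250),7)
print('rim pred',proj('wrist',[.5905,.026,.0885],s))
plan([*LP['B'][:2],.17])
```

```text
t19.78 tcp [0.5899 0.0255 0.1801] x [-0.003  0.    -1.   ] y [ 0.828  0.56  -0.002] z [ 0.56  -0.828 -0.002] F [ 0.1 -0.3  0. ] gap 0.0856 j [-0.09  0.36 -0.01  1.2  -0.    0.88]
rim pred [[257.66986315 193.71429729]]
N 10 d [-9.86 32.84 -1.05] rv [-0.   -0.09  0.11] tool [  1.08  10.23 -32.73]
[0.11, 1.02, -3.27, -0.0, -0.01, 0.01]
[0.11, 1.02, -3.27, -0.0, -0.01, 0.01]
[0.11, 1.02, -3.27, -0.0, -0.01, 0.01]
[0.11, 1.02, -3.27, -0.0, -0.01, 0.01]
[0.11, 1.02, -3.27, -0.0, -0.01, 0.01]
[0.11, 1.02, -3.27, -0.0, -0.01, 0.01]
[0.11, 1.02, -3.27, -0.0, -0.01, 0.01]
[0.11, 1.02, -3.27, -0.0, -0.01, 0.01]
[0.11, 1.02, -3.27, -0.0, -0.01, 0.01]
[0.11, 1.02, -3.27, -0.0, -0.01, 0.01]
```

View pics/t.png

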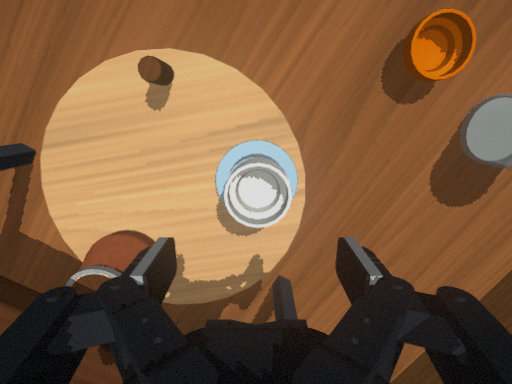

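View pics/t2.png

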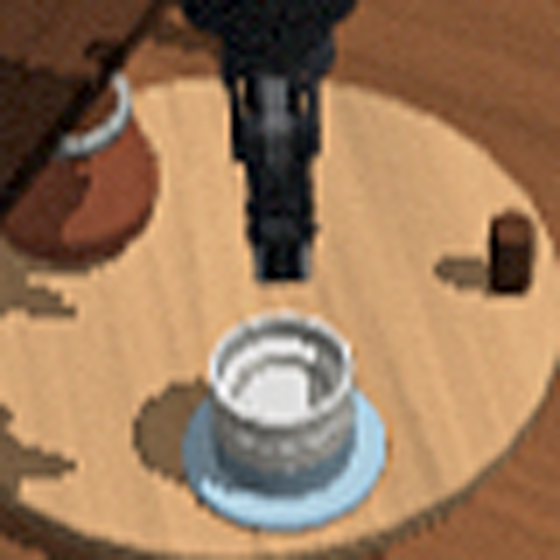

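The two covers nest upright, with the rim centre at (258,193), as predicted. Next is cover B.

{"name": "drive_tool", "arguments": {"plan": [[[0.1, 1, -3, 0, 0, 0, 1], [0.1, 1, -3.4, 0, 0, 0, 1], [0.1, 1, -3.4, 0, 0, 0, 1], [0.1, 1, -3.4, 0, 0, 0, 1], [0.1, 1, -3.4, 0, 0, 0, 1]]]}}

```text
clock: 20.3
tcp_pos: [0.5384, 0.1921, 0.1762]
orientation: [0.624, 0.332, 0.625, -0.332]
wrist_force: [0.4, 1.2, 0.7]
finger_gap: 0.0854
```

{"name": "drive_tool", "arguments": {"plan": [[[0.1, 1, -3.4, 0, 0, 0, 1], [0.1, 1, -3.4, 0, 0, 0, 1], [0.1, 1, -3.4, 0, 0, 0, 1], [0.1, 1, -3.3, 0, 0, 0, 1], [0, 1, -2, 0, 0, 0, 1]]]}}

```text
clock: 20.72
tcp_pos: [0.4917, 0.3499, 0.172]
orientation: [0.624, 0.33, 0.625, -0.331]
wrist_force: [0.3, -0.4, 0.2]
finger_gap: 0.0853
```

{"name": "drive_tool", "arguments": {"plan": [[[0, 0, 0, 0, 0, 0, 1], [0, 0, 0, 0, 0, 0, 1], [0, 0, 0, 0, 0, 0, 1], [0, 0, 0, 0, 0, 0, 1], [0, 0, 0, 0, 0, 0, 1]]]}}

```text
clock: 21.13
tcp_pos: [0.4944, 0.3461, 0.1728]
orientation: [0.624, 0.332, 0.624, -0.332]
wrist_force: [-0.3, -0.0, -0.3]
finger_gap: 0.0859
```

Run:
```python
from h import *
view('u.png')
plan([*LP['B'][:2],.1],n=3)
```

```text
t21.13 tcp [0.4944 0.3461 0.1728] x [-0. -0. -1.] y [ 0.829  0.559 -0.   ] z [ 0.559 -0.829  0.   ] F [-0.3 -0.  -0.3] gap 0.0859 j [ 0.48  0.39  0.01  1.19 -0.    1.46]
A [[328.2, 229.8]] B [[258.5, 173.5]] C [[199.1, 266.8]] D [[151.7, 118.1]] E [[93.7, 206.4]] tcp@.036 [[256.5 180.9]]
[401, 24, 111, 176, 12855] ctr [456.  111.5] w [0.618  0.5146]
[121, 86, 65, 64, 3120] ctr [153.  117.5] w [0.3734 0.3426]
[230, 143, 59, 59, 2707] ctr [259. 172.] w [0.4912 0.3555]
[301, 200, 81, 84, 2710] ctr [341.  241.5] w [0.6131 0.3409]
[130, 238, 37, 47, 440] ctr [148. 261.] w [0.4438 0.1967]
[390, 346, 36, 38, 688] ctr [407.5 364.5] w [0.8014 0.2496]
N 3 d [-0.28  0.77 -7.29] rv [0.   0.01 0.01] tool [ 7.29  0.2  -0.8 ]
[2.43, 0.07, -0.27, 0.0, 0.0, 0.0]
[2.43, 0.07, -0.27, 0.0, 0.0, 0.0]
[2.43, 0.07, -0.27, 0.0, 0.0, 0.0]
```

View pics/u.png

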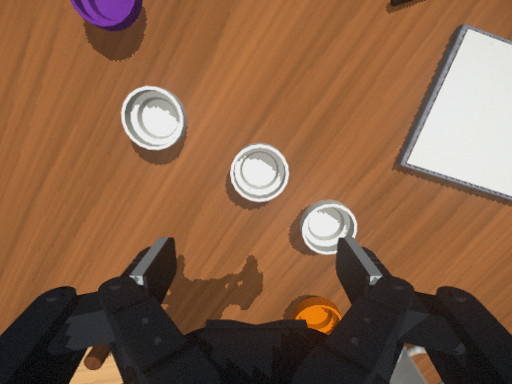

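{"name": "drive_tool", "arguments": {"plan": [[[1.5, 0.1, -0.4, 0, 0, 0, 1], [3.5, 0.1, -0.4, 0, 0, 0, 1], [3.5, 0, 0, 0, 0, 0, 1], [3.5, 0, 0, 0, 0, 0, 1], [1.5, 0, 0, 0, 0, 0, 1]]]}}

```text
clock: 21.6
tcp_pos: [0.4889, 0.3528, 0.0334]
orientation: [0.623, 0.33, 0.625, -0.334]
wrist_force: [-1.3, 0.6, -0.6]
finger_gap: 0.0854
```

{"name": "drive_tool", "arguments": {"plan": [[[0, 0, 0, 0, 0, 0, 1], [0, 0, 0, 0, 0, 0, 1], [0, 0, 0, 0, 0, 0, 1], [0, 0, 0, 0, 0, 0, 1], [0, 0, 0, 0, 0, 0, 1]]]}}

```text
clock: 22.02
tcp_pos: [0.4926, 0.3557, 0.0399]
orientation: [0.625, 0.333, 0.624, -0.331]
wrist_force: [-0.7, -0.5, 0.8]
finger_gap: 0.0855
```

Run:
```python
from h import *
s=st();plan([.4915,.3545,.0115],n=1)
```

```text
t22.02 tcp [0.4926 0.3557 0.0399] x [ 0.003  0.002 -1.   ] y [0.829 0.56  0.004] z [ 0.56  -0.829  0.   ] F [-0.7 -0.5  0.8] gap 0.0855 j [ 0.49  0.49 -0.18  0.9  -0.    1.47]
N 1 d [-0.11 -0.12 -2.84] rv [-0.    0.03 -0.21] tool [ 2.84 -0.17  0.03]
[2.84, -0.17, 0.03, -0.0, 0.03, -0.21]
```

{"name": "drive_tool", "arguments": {"plan": [[[1, -0.1, 0, 0, 0, -0.2, 1], [1.1, 0, 0, 0, 0, 0, 1], [0.7, 0, 0, 0, 0, 0, 1], [0, 0, 0, 0, 0, 0, 1], [0, 0, 0, 0, 0, 0, 0.3]]]}}

```text
clock: 22.43
tcp_pos: [0.4893, 0.354, 0.0086]
orientation: [0.623, 0.33, 0.626, -0.333]
wrist_force: [1.4, -0.2, 0.0]
finger_gap: 0.0757
```

{"name": "drive_tool", "arguments": {"plan": [[[0, 0, 0, 0, 0, 0, 0.3], [0, 0, 0, 0, 0, 0, 0.3], [0, 0, 0, 0, 0, 0, 0.3], [0, 0, 0, 0, 0, 0, 0.3], [0, 0, 0, 0, 0, 0, 0.3]]]}}

```text
clock: 22.85
tcp_pos: [0.4906, 0.3546, 0.0102]
orientation: [0.624, 0.331, 0.625, -0.333]
wrist_force: [-0.4, 0.9, 0.7]
finger_gap: 0.061
```

{"name": "drive_tool", "arguments": {"plan": [[[-1.5, 0, 0, 0, 0, 0, 0.3], [-3.5, 0, 0, 0, 0, 0, 0.3], [-3.5, 0, 0, 0, 0, 0, 0.3], [-3.5, 0, 0, 0, 0, 0, 0.3], [-2.5, 0, 0, 0, 0, 0, 0.3]]]}}

```text
clock: 23.27
tcp_pos: [0.4913, 0.3551, 0.1581]
orientation: [0.625, 0.331, 0.625, -0.332]
wrist_force: [0.3, -0.1, 0.1]
finger_gap: 0.0613
```

Run:
```python
from h import *
s=st();snap('wrist','v.png')
plan([.5905,.026,.16])
```

```text
t23.27 tcp [0.4913 0.3551 0.1581] x [-0.    -0.001 -1.   ] y [ 0.828  0.56  -0.001] z [ 0.56  -0.828  0.   ] F [ 0.3 -0.1  0.1] gap 0.0613 j [ 0.49  0.4  -0.    1.16 -0.    1.47]
N 10 d [  9.7  -33.03  -0.31] rv [-0.    0.06 -0.37] tool [  0.27 -10.47  32.8 ]
[0.03, -1.05, 3.28, -0.0, 0.01, -0.04]
[0.03, -1.05, 3.28, -0.0, 0.01, -0.04]
[0.03, -1.05, 3.28, -0.0, 0.01, -0.04]
[0.03, -1.05, 3.28, -0.0, 0.01, -0.04]
[0.03, -1.05, 3.28, -0.0, 0.01, -0.04]
[0.03, -1.05, 3.28, -0.0, 0.01, -0.04]
[0.03, -1.05, 3.28, -0.0, 0.01, -0.04]
[0.03, -1.05, 3.28, -0.0, 0.01, -0.04]
[0.03, -1.05, 3.28, -0.0, 0.01, -0.04]
[0.03, -1.05, 3.28, -0.0, 0.01, -0.04]
```

View pics/v.png

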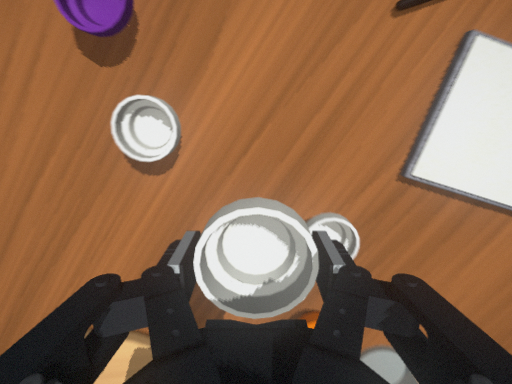

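{"name": "drive_tool", "arguments": {"plan": [[[0, -1, 3, 0, 0, 0, 0.3], [0, -1.1, 3.4, 0, 0, 0, 0.3], [0, -1.1, 3.4, 0, 0, 0, 0.3], [0, -1.1, 3.4, 0, 0, 0, 0.3], [0, -1.1, 3.4, 0, 0, 0, 0.3]]]}}

```text
clock: 23.73
tcp_pos: [0.5389, 0.1856, 0.1548]
orientation: [0.624, 0.33, 0.625, -0.333]
wrist_force: [-0.1, -0.8, 0.5]
finger_gap: 0.0608
```

{"name": "drive_tool", "arguments": {"plan": [[[0, -1.1, 3.4, 0, 0, 0, 0.3], [0, -1.1, 3.4, 0, 0, 0, 0.3], [0, -1.1, 3.4, 0, 0, 0, 0.3], [0, -1.1, 3.3, 0, 0, 0, 0.3], [0, -0.8, 2, 0, 0, 0, 0.3]]]}}

```text
clock: 24.15
tcp_pos: [0.5835, 0.0262, 0.155]
orientation: [0.624, 0.331, 0.624, -0.334]
wrist_force: [0.5, -0.1, 0.5]
finger_gap: 0.0611
```

{"name": "drive_tool", "arguments": {"plan": [[[0.5, 0, 0, 0, 0, 0, 0.3], [1, 0, 0, 0, 0, 0, 0.3], [0.5, 0, 0, 0, 0, 0, 0.3], [0, 0, 0, 0, 0, 0, 0.3], [0, 0, 0, 0, 0, 0, 0.3]]]}}

```text
clock: 24.57
tcp_pos: [0.5816, 0.0308, 0.1344]
orientation: [0.624, 0.33, 0.626, -0.332]
wrist_force: [0.1, 0.9, -1.0]
finger_gap: 0.0609
```

Run:
```python
from h import *
s=st();snap('wrist','w.png')
plan([.5905,.026,.079])
```

```text
t24.57 tcp [0.5816 0.0308 0.1344] x [-0.005 -0.002 -1.   ] y [ 0.827  0.562 -0.005] z [ 0.562 -0.827 -0.001] F [ 0.1  0.9 -1. ] gap 0.0609 j [-0.08  0.38 -0.11  1.09 -0.    0.89]
N 2 d [ 0.84 -0.47 -5.59] rv [-0.   -0.03  0.24] tool [5.59 0.46 0.86]
[2.8, 0.23, 0.43, -0.0, -0.02, 0.12]
[2.8, 0.22, 0.43, -0.0, -0.02, 0.12]
```

View pics/w.png

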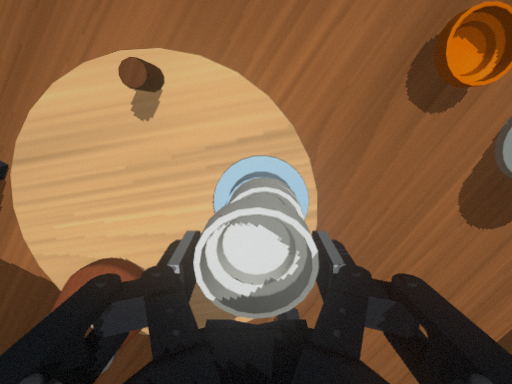

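{"name": "drive_tool", "arguments": {"plan": [[[1, 0.2, 0.4, 0, 0, 0.2, 0.3], [1.5, 0.2, 0.4, 0, 0, 0, 0.3], [1.2, 0, 0, 0, 0, 0, 0.3], [0, 0, 0, 0, 0, 0, 0.3], [0, 0, 0, 0, 0, 0, 0.3]]]}}

```text
clock: 25.03
tcp_pos: [0.5898, 0.0254, 0.0975]
orientation: [0.624, 0.331, 0.625, -0.332]
wrist_force: [-0.4, 0.2, -0.2]
finger_gap: 0.0613
```

Run:
```python
from h import *
s=st()
plan([.5905,.026,.079],n=1)
```

```text
t25.03 tcp [0.5898 0.0254 0.0975] x [-0.002  0.    -1.   ] y [ 0.828  0.561 -0.001] z [ 0.561 -0.828 -0.001] F [-0.4  0.2 -0.2] gap 0.0613 j [-0.09  0.41 -0.14  1.01  0.    0.88]
N 1 d [ 0.07  0.06 -1.85] rv [-0.   -0.06  0.07] tool [ 1.85  0.09 -0.01]
[1.85, 0.09, -0.01, -0.0, -0.06, 0.07]
```

{"name": "drive_tool", "arguments": {"plan": [[[0.6, 0, 0, 0, 0, 0, 0.3], [0.6, 0, 0, 0, 0, 0, 0.3], [0.5, 0, 0, 0, 0, 0, 0.3], [0, 0, 0, 0, 0, 0, 0.3], [0, 0, 0, 0, 0, 0, 0.3]]]}}

```text
clock: 25.45
tcp_pos: [0.5918, 0.0251, 0.0826]
orientation: [0.626, 0.332, 0.623, -0.331]
wrist_force: [0.0, 0.4, 5.4]
finger_gap: 0.0611
```

Run:
```python
from h import *
s=st()
snap('wrist','x.png',(150,130,350,280),4)
```

```text
t25.45 tcp [0.5918 0.0251 0.0826] x [ 0.003  0.    -1.   ] y [0.828 0.56  0.003] z [ 0.56  -0.828  0.002] F [0.  0.4 5.4] gap 0.0611 j [-0.09  0.43 -0.16  0.98  0.    0.88]
```

View pics/x.png

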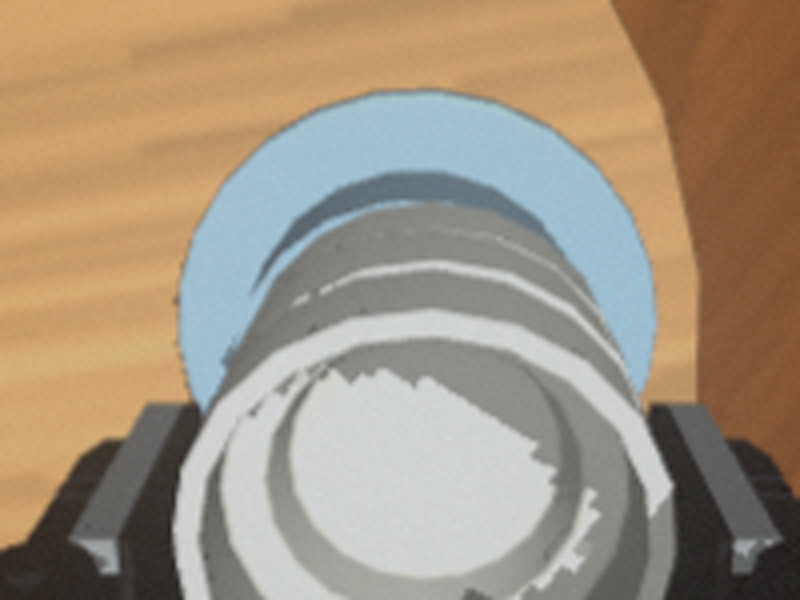

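Run:
```python
from h import *
s=st();R=Rq(s['orientation'])
for n,px,z,r in [('low',[259.5,195.3],.0885,.031),('lid',[256.25,207.4],.1084,.031)]:
    p=back('wrist',[px],z,s)[0]+R[:,2]*r;print(n,p,(R.T@(p-s['tcp_pos'])).round(4))
```

```text
t25.50 tcp [0.5917 0.0251 0.0827] x [ 0.003 -0.    -1.   ] y [0.828 0.56  0.003] z [ 0.56  -0.828  0.002] F [-0.7 -0.2  5.6] gap 0.0610 j [-0.09  0.43 -0.16  0.98  0.    0.88]
low [0.59365083 0.02436358 0.08855973] [-0.0059  0.0012  0.0017]
lid [0.5918223  0.02385717 0.10845973] [-0.0258 -0.0006  0.0011]
```

{"name": "drive_tool", "arguments": {"plan": [[[0, 0.1, 0, 0, 0, 0, 0.3], [0, 0.1, 0.05, 0, 0, 0, 0.3], [0.1, 0, 0, 0, 0, 0, 0.3], [0, 0, 0, 0, 0, 0, 0.3], [0, 0, 0, 0, 0, 0, 0.3]]]}}

```text
clock: 25.92
tcp_pos: [0.5935, 0.0255, 0.0821]
orientation: [0.626, 0.332, 0.623, -0.331]
wrist_force: [-2.5, -0.5, 9.4]
finger_gap: 0.0613
```

Run:
```python
from h import *
s=st()
snap('scene','y.png',(200,170,280,230),10)
```

```text
t25.92 tcp [0.5935 0.0255 0.0821] x [ 0.003 -0.001 -1.   ] y [0.828 0.56  0.002] z [ 0.56  -0.828  0.002] F [-2.5 -0.5  9.4] gap 0.0613 j [-0.09  0.43 -0.16  0.98 -0.    0.88]
```

View pics/y.png

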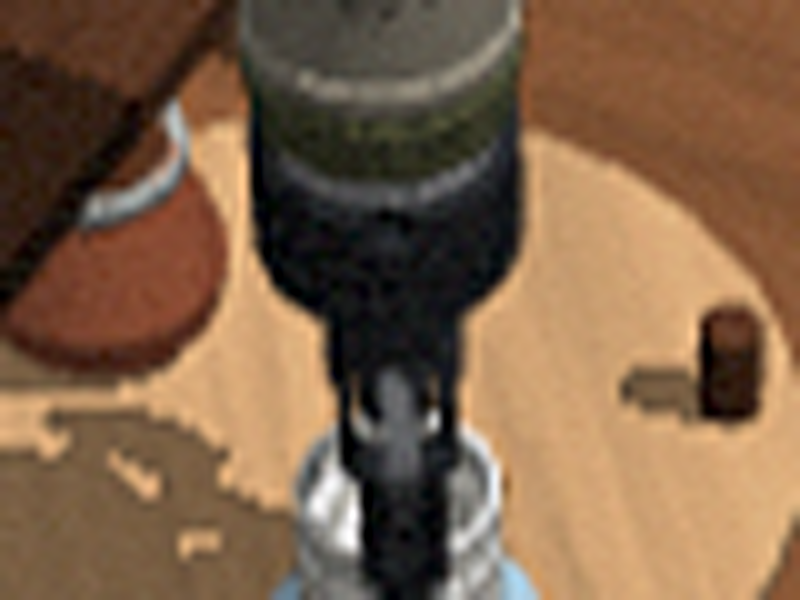

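{"name": "drive_tool", "arguments": {"plan": [[[-0.15, 0, 0, 0, 0, 0, 0.3], [0, 0, 0, 0, 0, 0, 0.3], [0, 0, 0, 0, 0, 0, 0.8], [0, 0, 0, 0, 0, 0, 1], [0, 0, 0, 0, 0, 0, 1]]]}}

```text
clock: 26.38
tcp_pos: [0.592, 0.0258, 0.0812]
orientation: [0.624, 0.331, 0.625, -0.332]
wrist_force: [-0.3, 0.4, -0.4]
finger_gap: 0.0852
```

{"name": "drive_tool", "arguments": {"plan": [[[0, 0, 0, 0, 0, 0, 1], [-1.5, 0, 0, 0, 0, 0, 1], [-3.5, 0, 0, 0, 0, 0, 1], [-3.5, 0, 0, 0, 0, 0, 1], [-3, 0, 0, 0, 0, 0, 1]]]}}

```text
clock: 26.8
tcp_pos: [0.5922, 0.0258, 0.1982]
orientation: [0.624, 0.332, 0.625, -0.332]
wrist_force: [1.6, -0.1, 0.2]
finger_gap: 0.0851
```

{"name": "drive_tool", "arguments": {"plan": [[[0, 0, 0, 0, 0, 0, 1], [0, 0, 0, 0, 0, 0, 1], [0, 0, 0, 0, 0, 0, 1], [0, 0, 0, 0, 0, 0, 1], [0, 0, 0, 0, 0, 0, 1]]]}}

```text
clock: 27.22
tcp_pos: [0.5913, 0.0259, 0.195]
orientation: [0.624, 0.331, 0.626, -0.332]
wrist_force: [-0.7, 0.5, 0.2]
finger_gap: 0.0854
```

Run:
```python
from h import *
s=st();snap('wrist','z.png');snap('scene','z2.png',(200,170,280,250),7)
print('rim pred',proj('wrist',[.5905,.026,.1045],s))
plan([*LP['A'][:2],.17])
```

```text
t27.22 tcp [0.5913 0.0259 0.195 ] x [-0.003  0.    -1.   ] y [ 0.828  0.56  -0.003] z [ 0.56  -0.828 -0.002] F [-0.7  0.5  0.2] gap 0.0854 j [-0.09  0.36  0.02  1.24 -0.    0.88]
rim pred [[256.11785133 193.57020201]]
N 10 d [ 0.06 31.83 -2.54] rv [-0.   -0.09  0.11] tool [  2.55  17.89 -26.33]
[0.25, 1.79, -2.63, -0.0, -0.01, 0.01]
[0.25, 1.79, -2.63, -0.0, -0.01, 0.01]
[0.25, 1.79, -2.63, -0.0, -0.01, 0.01]
[0.25, 1.79, -2.63, -0.0, -0.01, 0.01]
[0.25, 1.79, -2.63, -0.0, -0.01, 0.01]
[0.25, 1.79, -2.63, -0.0, -0.01, 0.01]
[0.25, 1.79, -2.63, -0.0, -0.01, 0.01]
[0.25, 1.79, -2.63, -0.0, -0.01, 0.01]
[0.25, 1.79, -2.63, -0.0, -0.01, 0.01]
[0.25, 1.79, -2.63, -0.0, -0.01, 0.01]
```

View pics/z.png

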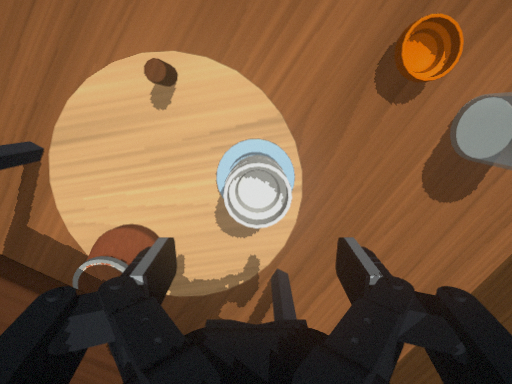

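View pics/z2.png

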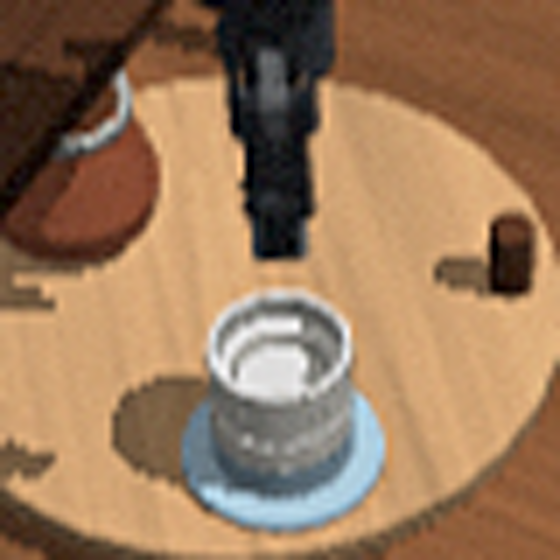

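The three covers nest level, with the rim centre near (258,195). Next is cover A.

{"name": "drive_tool", "arguments": {"plan": [[[0.1, 1.7, -2.5, 0, 0, 0, 1], [0.3, 1.8, -2.7, 0, 0, 0, 1], [0.3, 1.8, -2.7, 0, 0, 0, 1], [0.3, 1.8, -2.7, 0, 0, 0, 1], [0.3, 1.8, -2.7, 0, 0, 0, 1]]]}}

```text
clock: 27.73
tcp_pos: [0.5911, 0.187, 0.183]
orientation: [0.624, 0.331, 0.625, -0.332]
wrist_force: [-0.0, -0.3, -0.6]
finger_gap: 0.0849
```

{"name": "drive_tool", "arguments": {"plan": [[[0.3, 1.8, -2.7, 0, 0, 0, 1], [0.3, 1.8, -2.7, 0, 0, 0, 1], [0.3, 1.8, -2.7, 0, 0, 0, 1], [0.3, 1.8, -2.7, 0, 0, 0, 1], [0, 1.7, -2.4, 0, 0, 0, 1]]]}}

```text
clock: 28.15
tcp_pos: [0.5903, 0.3467, 0.1701]
orientation: [0.624, 0.331, 0.625, -0.332]
wrist_force: [0.1, -0.5, 0.5]
finger_gap: 0.0851
```

{"name": "drive_tool", "arguments": {"plan": [[[0, 0, 0, 0, 0, 0, 1], [0, 0, 0, 0, 0, 0, 1], [0, 0, 0, 0, 0, 0, 1], [0, 0, 0, 0, 0, 0, 1], [0, 0, 0, 0, 0, 0, 1]]]}}

```text
clock: 28.57
tcp_pos: [0.5916, 0.3436, 0.1719]
orientation: [0.624, 0.332, 0.624, -0.332]
wrist_force: [-0.1, 0.2, -0.5]
finger_gap: 0.0857
```

Run:
```python
from h import *
view('aa.png')
plan([*LP['A'][:2],.1],n=3)
```

```text
t28.57 tcp [0.5916 0.3436 0.1719] x [-0. -0. -1.] y [ 0.829  0.559 -0.   ] z [ 0.559 -0.829  0.   ] F [-0.1  0.2 -0.5] gap 0.0857 j [ 0.41  0.55  0.26  1.28 -0.    1.39]
A [[257.2, 181.0]] B [[178.1, 117.8]] C [[124.0, 222.3]] D [[60.0, 55.8]] E [[7.5, 155.0]] tcp@.036 [[256.5 181.1]]
[335, 0, 177, 168, 22802] ctr [423.   83.5] w [0.6696 0.5122]
[28, 20, 75, 72, 3449] ctr [65.  55.5] w [0.3764 0.3442]
[229, 150, 59, 59, 2677] ctr [258. 179.] w [0.5917 0.3464]
[130, 238, 37, 47, 440] ctr [148. 261.] w [0.5411 0.1949]
[346, 238, 37, 46, 452] ctr [364.  260.5] w [0.7473 0.3346]
[301, 301, 47, 34, 997] ctr [324.  317.5] w [0.7584 0.2459]
[91, 370, 32, 14, 327] ctr [106.5 376.5] w [0.5761 0.0059]
N 3 d [ 0.05  0.05 -7.2 ] rv [0.   0.01 0.  ] tool [ 7.2   0.07 -0.01]
[2.4, 0.02, -0.0, 0.0, 0.0, 0.0]
[2.4, 0.02, -0.0, 0.0, 0.0, 0.0]
[2.4, 0.02, -0.0, 0.0, 0.0, 0.0]
```

View pics/aa.png

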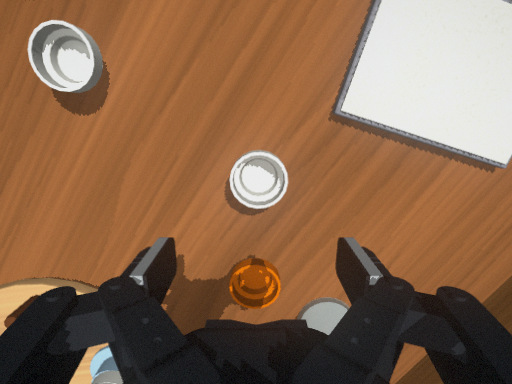

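{"name": "drive_tool", "arguments": {"plan": [[[1.5, 0.05, -0.1, 0, 0, 0, 1], [3.5, 0, 0, 0, 0, 0, 1], [3.5, 0, 0, 0, 0, 0, 1], [3.5, 0, 0, 0, 0, 0, 1], [1.5, 0, 0, 0, 0, 0, 1]]]}}

```text
clock: 29.03
tcp_pos: [0.5887, 0.3437, 0.032]
orientation: [0.623, 0.33, 0.626, -0.334]
wrist_force: [-1.3, -0.1, -1.7]
finger_gap: 0.0855
```

{"name": "drive_tool", "arguments": {"plan": [[[0, 0, 0, 0, 0, 0, 1], [0, 0, 0, 0, 0, 0, 1], [0, 0, 0, 0, 0, 0, 1], [0, 0, 0, 0, 0, 0, 1], [0, 0, 0, 0, 0, 0, 1]]]}}

```text
clock: 29.45
tcp_pos: [0.5928, 0.3466, 0.0392]
orientation: [0.625, 0.333, 0.624, -0.331]
wrist_force: [1.0, 0.2, -0.4]
finger_gap: 0.0856
```

Run:
```python
from h import *
s=st();plan([.592,.3445,.0115],n=1)
```

```text
t29.45 tcp [0.5928 0.3466 0.0392] x [ 0.004  0.001 -1.   ] y [0.828 0.56  0.004] z [ 0.56  -0.829  0.001] F [ 1.   0.2 -0.4] gap 0.0856 j [ 0.41  0.63  0.06  1.   -0.    1.39]
N 1 d [-0.08 -0.21 -2.77] rv [-0.    0.05 -0.22] tool [ 2.77 -0.19  0.12]
[2.77, -0.19, 0.12, -0.0, 0.05, -0.22]
```

{"name": "drive_tool", "arguments": {"plan": [[[1, -0.1, 0.1, 0, 0, -0.2, 1], [1.1, 0, 0, 0, 0, 0, 1], [0.7, 0, 0, 0, 0, 0, 1], [0, 0, 0, 0, 0, 0, 1], [0, 0, 0, 0, 0, 0, 0.3]]]}}

```text
clock: 29.87
tcp_pos: [0.5898, 0.3442, 0.0072]
orientation: [0.623, 0.33, 0.626, -0.333]
wrist_force: [-0.3, -0.8, -0.3]
finger_gap: 0.0756
```

{"name": "drive_tool", "arguments": {"plan": [[[0, 0, 0, 0, 0, 0, 0.3], [0, 0, 0, 0, 0, 0, 0.3], [0, 0, 0, 0, 0, 0, 0.3], [0, 0, 0, 0, 0, 0, 0.3], [0, 0, 0, 0, 0, 0, 0.3]]]}}

```text
clock: 30.28
tcp_pos: [0.5912, 0.3448, 0.0091]
orientation: [0.624, 0.331, 0.625, -0.333]
wrist_force: [0.5, 0.4, 0.8]
finger_gap: 0.0615
```

{"name": "drive_tool", "arguments": {"plan": [[[-1.5, 0, 0, 0, 0, 0, 0.3], [-3.5, 0, 0, 0, 0, 0, 0.3], [-3.5, 0, 0, 0, 0, 0, 0.3], [-3.5, 0, 0, 0, 0, 0, 0.3], [-3.5, 0, 0, 0, 0, 0, 0.3]]]}}

```text
clock: 30.7
tcp_pos: [0.5909, 0.3448, 0.1651]
orientation: [0.624, 0.33, 0.625, -0.333]
wrist_force: [1.4, 0.8, -0.4]
finger_gap: 0.0617
```

Run:
```python
from h import *
s=st();snap('wrist','ab.png')
plan([.591,.026,.17])
```

```text
t30.70 tcp [0.5909 0.3448 0.1651] x [-0.003 -0.002 -1.   ] y [ 0.828  0.56  -0.004] z [ 0.56  -0.828 -0.   ] F [ 1.4  0.8 -0.4] gap 0.0617 j [ 0.41  0.56  0.26  1.28 -0.    1.39]
N 10 d [ -0.31 -32.02  -0.4 ] rv [-0.    0.12 -0.42] tool [  0.32 -18.2   26.35]
[0.03, -1.82, 2.64, -0.0, 0.01, -0.04]
[0.03, -1.82, 2.64, -0.0, 0.01, -0.04]
[0.03, -1.82, 2.64, -0.0, 0.01, -0.04]
[0.03, -1.82, 2.64, -0.0, 0.01, -0.04]
[0.03, -1.82, 2.64, -0.0, 0.01, -0.04]
[0.04, -1.82, 2.64, -0.0, 0.01, -0.04]
[0.04, -1.82, 2.64, -0.0, 0.01, -0.04]
[0.04, -1.82, 2.64, -0.0, 0.01, -0.04]
[0.04, -1.82, 2.64, -0.0, 0.01, -0.04]
[0.04, -1.82, 2.64, -0.0, 0.01, -0.04]
```

View pics/ab.png

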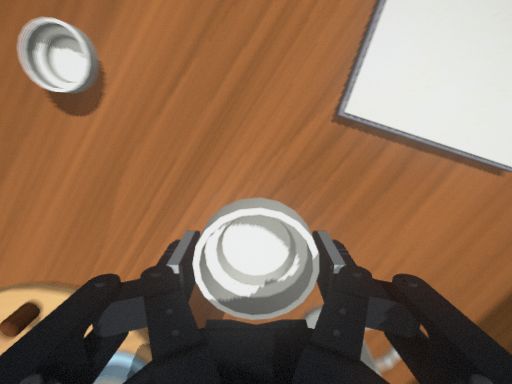

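{"name": "drive_tool", "arguments": {"plan": [[[-0.2, -1.8, 2.5, 0, 0, 0, 0.3], [-0.2, -1.9, 2.75, 0, 0, 0, 0.3], [0, -1.9, 2.75, 0, 0, 0, 0.3], [0, -1.9, 2.75, 0, 0, 0, 0.3], [0, -1.9, 2.75, 0, 0, 0, 0.3]]]}}

```text
clock: 31.17
tcp_pos: [0.5887, 0.1791, 0.1679]
orientation: [0.624, 0.33, 0.625, -0.333]
wrist_force: [0.0, -0.4, -0.8]
finger_gap: 0.0615
```

{"name": "drive_tool", "arguments": {"plan": [[[0, -1.9, 2.75, 0, 0, 0, 0.3], [0, -1.9, 2.75, 0, 0, 0, 0.3], [0, -1.9, 2.75, 0, 0, 0, 0.3], [0, -1.8, 2.7, 0, 0, 0, 0.3], [0, -1.3, 1.9, 0, 0, 0, 0.3]]]}}

```text
clock: 31.58
tcp_pos: [0.5879, 0.022, 0.1683]
orientation: [0.624, 0.331, 0.625, -0.333]
wrist_force: [-0.4, 0.3, -0.1]
finger_gap: 0.0615
```

{"name": "drive_tool", "arguments": {"plan": [[[0.5, 0, 0, 0, 0, 0, 0.3], [0.8, 0, 0, 0, 0, 0, 0.3], [0.4, 0, 0, 0, 0, 0, 0.3], [0, 0, 0, 0, 0, 0, 0.3], [0, 0, 0, 0, 0, 0, 0.3]]]}}

```text
clock: 32.0
tcp_pos: [0.5876, 0.026, 0.1506]
orientation: [0.624, 0.33, 0.626, -0.332]
wrist_force: [-0.1, -0.1, -1.0]
finger_gap: 0.0617
```

Run:
```python
from h import *
s=st();snap('wrist','ac.png')
plan([.591,.026,.11])
```

```text
t32.00 tcp [0.5876 0.026  0.1506] x [-0.004 -0.002 -1.   ] y [ 0.827  0.562 -0.005] z [ 0.562 -0.827 -0.001] F [-0.1 -0.1 -1. ] gap 0.0617 j [-0.09  0.38 -0.06  1.14 -0.    0.88]
N 2 d [ 0.31  0.01 -4.11] rv [-0.   -0.03  0.23] tool [4.11 0.28 0.17]
[2.05, 0.14, 0.08, -0.0, -0.01, 0.12]
[2.05, 0.13, 0.08, -0.0, -0.01, 0.12]
```

View pics/ac.png

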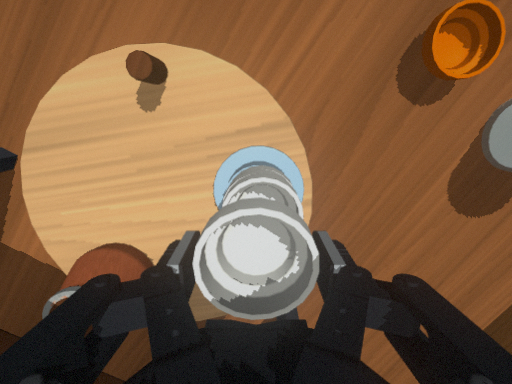

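{"name": "drive_tool", "arguments": {"plan": [[[1, 0.2, 0.1, 0, 0, 0.2, 0.3], [1.3, 0.1, 0.1, 0, 0, 0, 0.3], [1, 0, 0, 0, 0, 0, 0.3], [0, 0, 0, 0, 0, 0, 0.3], [0, 0, 0, 0, 0, 0, 0.3]]]}}

```text
clock: 32.47
tcp_pos: [0.5909, 0.0251, 0.1174]
orientation: [0.624, 0.331, 0.625, -0.332]
wrist_force: [0.5, 0.2, -0.8]
finger_gap: 0.0615
```

Run:
```python
from h import *
s=st()
plan([.5913,.0257,.095],n=1)
```

```text
t32.47 tcp [0.5909 0.0251 0.1174] x [-0.002  0.    -1.   ] y [ 0.828  0.561 -0.002] z [ 0.561 -0.828 -0.001] F [ 0.5  0.2 -0.8] gap 0.0615 j [-0.09  0.4  -0.11  1.06 -0.    0.88]
N 1 d [ 0.04  0.06 -2.24] rv [-0.   -0.08  0.1 ] tool [ 2.24  0.07 -0.03]
[2.24, 0.07, -0.03, -0.0, -0.08, 0.1]
```

{"name": "drive_tool", "arguments": {"plan": [[[0.6, 0.05, -0.05, 0, 0, 0.1, 0.3], [0.6, 0, 0, 0, 0, 0, 0.3], [0.5, 0, 0, 0, 0, 0, 0.3], [0, 0, 0, 0, 0, 0, 0.3], [0, 0, 0, 0, 0, 0, 0.3]]]}}

```text
clock: 32.88
tcp_pos: [0.5915, 0.0254, 0.101]
orientation: [0.625, 0.332, 0.624, -0.331]
wrist_force: [0.5, 0.0, -1.2]
finger_gap: 0.0615
```

Run:
```python
from h import *
s=st()
snap('wrist','ad.png',(150,130,350,280),4)
```

```text
t32.88 tcp [0.5915 0.0254 0.101 ] x [ 0.001  0.001 -1.   ] y [0.828 0.56  0.001] z [ 0.56  -0.828 -0.   ] F [ 0.5  0.  -1.2] gap 0.0615 j [-0.09  0.41 -0.14  1.02  0.    0.88]
```

View pics/ad.png

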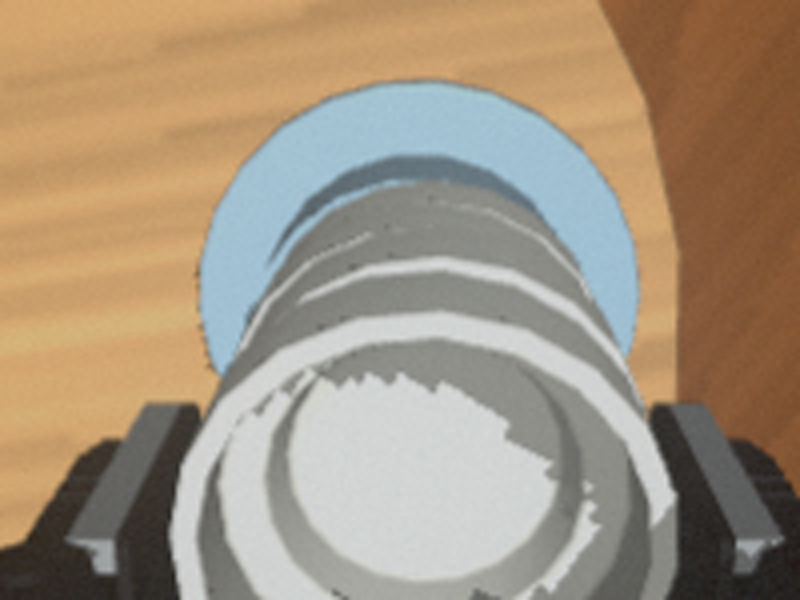

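{"name": "drive_tool", "arguments": {"plan": [[[0.25, 0.1, 0, 0, 0, 0, 0.3], [0.2, 0, 0, 0, 0, 0, 0.3], [0.1, 0, 0, 0, 0, 0, 0.3], [0, 0, 0, 0, 0, 0, 0.3], [0, 0, 0, 0, 0, 0, 0.3]]]}}

```text
clock: 33.35
tcp_pos: [0.5936, 0.0256, 0.0982]
orientation: [0.626, 0.332, 0.623, -0.331]
wrist_force: [-2.4, -1.0, 11.1]
finger_gap: 0.0616
```

{"name": "drive_tool", "arguments": {"plan": [[[-0.15, -0.05, 0, 0, 0, 0, 0.3], [0, 0, 0, 0, 0, 0, 0.3], [0, 0, 0, 0, 0, 0, 0.8], [0, 0, 0, 0, 0, 0, 1], [0, 0, 0, 0, 0, 0, 1]]]}}

```text
clock: 33.77
tcp_pos: [0.5921, 0.0257, 0.0971]
orientation: [0.625, 0.332, 0.624, -0.331]
wrist_force: [0.8, 0.9, -1.3]
finger_gap: 0.0854
```

{"name": "drive_tool", "arguments": {"plan": [[[0, 0, 0, 0, 0, 0, 1], [-1.5, 0, 0, 0, 0, 0, 1], [-3.5, 0, 0, 0, 0, 0, 1], [-3.5, 0, 0, 0, 0, 0, 1], [-2.5, 0, 0, 0, 0, 0, 1]]]}}

```text
clock: 34.18
tcp_pos: [0.5926, 0.0256, 0.2099]
orientation: [0.625, 0.332, 0.624, -0.331]
wrist_force: [0.1, 0.1, 0.2]
finger_gap: 0.0852
```

{"name": "drive_tool", "arguments": {"plan": [[[0, 0, 0, 0, 0, 0, 1], [0, 0, 0, 0, 0, 0, 1], [0, 0, 0, 0, 0, 0, 1], [0, 0, 0, 0, 0, 0, 1], [0, 0, 0, 0, 0, 0, 1]]]}}

```text
clock: 34.6
tcp_pos: [0.5912, 0.0256, 0.2057]
orientation: [0.624, 0.332, 0.625, -0.332]
wrist_force: [0.4, 0.3, 0.3]
finger_gap: 0.0857
```

Run:
```python
from h import *
s=st();snap('wrist','ae.png');snap('scene','ae2.png',(200,170,280,250),7);snap('scene','ae3.png')
print('rim pred',proj('wrist',[.591,.0257,.1205],s))
plan([*LP['D'][:2],.17])
```

```text
t34.60 tcp [0.5912 0.0256 0.2057] x [-0.002  0.001 -1.   ] y [ 0.828  0.56  -0.001] z [ 0.56  -0.828 -0.002] F [0.4 0.3 0.3] gap 0.0857 j [-0.09  0.36  0.04  1.26  0.    0.88]
rim pred [[256.50313849 195.81583543]]
N 12 d [-21.91  31.57  -3.64] rv [ 0.   -0.06 -0.01] tool [  3.68  -0.46 -38.42]
[0.31, -0.04, -3.2, 0.0, -0.01, -0.0]
[0.31, -0.04, -3.2, 0.0, -0.01, -0.0]
[0.31, -0.04, -3.2, 0.0, -0.01, -0.0]
[0.31, -0.04, -3.2, 0.0, -0.01, -0.0]
[0.31, -0.04, -3.2, 0.0, -0.01, -0.0]
[0.31, -0.04, -3.2, 0.0, -0.01, -0.0]
[0.3, -0.04, -3.2, 0.0, -0.01, -0.0]
[0.3, -0.04, -3.2, 0.0, -0.01, -0.0]
[0.3, -0.04, -3.2, 0.0, -0.01, -0.0]
[0.3, -0.04, -3.2, 0.0, -0.01, -0.0]
[0.3, -0.04, -3.2, 0.0, -0.01, -0.0]
[0.3, -0.04, -3.2, 0.0, -0.01, -0.0]
```

View pics/ae.png

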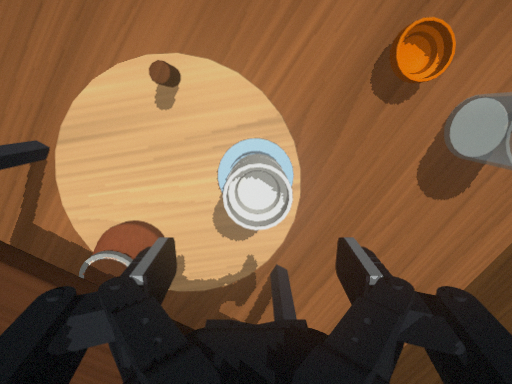

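View pics/ae2.png

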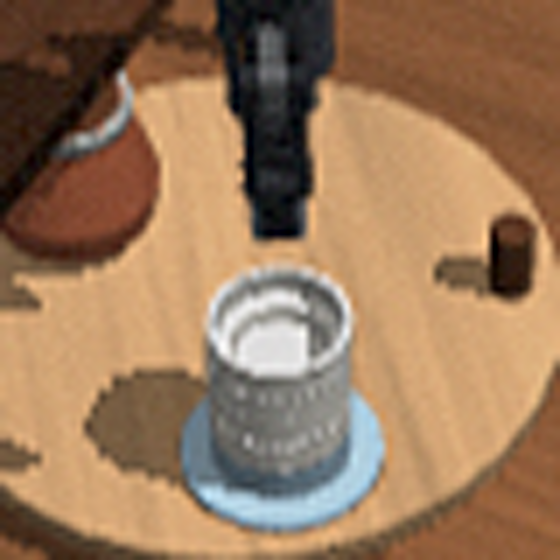

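View pics/ae3.png

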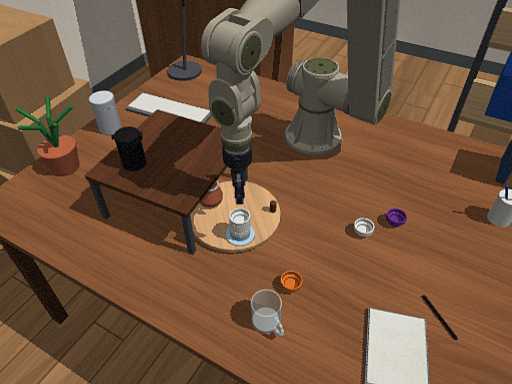

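Four covers are nested, and the last white one (D) is still at its place, at scene (364,228) beside the purple one.

{"name": "drive_tool", "arguments": {"plan": [[[0, 0, -2.5, 0, 0, 0, 1], [0.2, 0, -3.4, 0, 0, 0, 1], [0.3, 0, -3.4, 0, 0, 0, 1], [0.4, 0, -3.4, 0, 0, 0, 1], [0.4, 0, -3.4, 0, 0, 0, 1]]]}}

```text
clock: 35.17
tcp_pos: [0.5009, 0.1599, 0.1939]
orientation: [0.625, 0.332, 0.624, -0.331]
wrist_force: [0.6, -0.4, -0.6]
finger_gap: 0.0856
```

{"name": "drive_tool", "arguments": {"plan": [[[0.4, -0.1, -3.4, 0, 0, 0, 1], [0.4, -0.1, -3.4, 0, 0, 0, 1], [0.4, -0.1, -3.4, 0, 0, 0, 1], [0.4, -0.1, -3.4, 0, 0, 0, 1], [0.4, -0.1, -3.4, 0, 0, 0, 1]]]}}

```text
clock: 35.58
tcp_pos: [0.4013, 0.2981, 0.174]
orientation: [0.625, 0.332, 0.624, -0.331]
wrist_force: [0.4, 0.1, -0.0]
finger_gap: 0.0853
```

{"name": "drive_tool", "arguments": {"plan": [[[0.3, 0, -3.2, 0, 0, 0, 1], [0, 0, -1.5, 0, 0, 0, 1], [0, 0, 0, 0, 0, 0, 1], [0, 0, 0, 0, 0, 0, 1], [0, 0, 0, 0, 0, 0, 1]]]}}

```text
clock: 36.0
tcp_pos: [0.3766, 0.3355, 0.1712]
orientation: [0.625, 0.332, 0.624, -0.331]
wrist_force: [-0.8, -0.1, -0.3]
finger_gap: 0.0856
```

{"name": "drive_tool", "arguments": {"plan": [[[0, 0, 0, 0, 0, 0, 1], [0, 0, 0, 0, 0, 0, 1], [0, 0, 0, 0, 0, 0, 1], [0, 0, 0, 0, 0, 0, 1], [0, 0, 0, 0, 0, 0, 1]]]}}

```text
clock: 36.42
tcp_pos: [0.3766, 0.3355, 0.1714]
orientation: [0.625, 0.332, 0.624, -0.331]
wrist_force: [0.5, -0.1, 0.1]
finger_gap: 0.0853
```

Run:
```python
from h import *
view('af.png')
plan([*LP['D'][:2],.1],n=3)
```

```text
t36.42 tcp [0.3766 0.3355 0.1714] x [ 0.002  0.001 -1.   ] y [0.829 0.559 0.002] z [ 0.559 -0.829  0.   ] F [ 0.5 -0.1  0.1] gap 0.0853 j [ 0.57  0.2  -0.25  1.12 -0.    1.55]
A [[412.3, 274.7]] B [[351.9, 224.3]] C [[286.2, 308.4]] D [[256.1, 174.6]] E [[191.6, 254.0]] tcp@.036 [[256.2 181.3]]
[227, 144, 59, 59, 2705] ctr [256. 173.] w [0.3715 0.3428]
[479, 154, 33, 68, 1151] ctr [495.  187.5] w [0.5916 0.4723]
[130, 238, 37, 47, 476] ctr [148. 261.] w [0.3265 0.1875]
[345, 238, 38, 47, 473] ctr [363.5 261. ] w [0.5323 0.326 ]
N 3 d [-0.41  0.57 -7.14] rv [-0.    0.01 -0.1 ] tool [ 7.14 -0.03 -0.7 ]
[2.38, -0.01, -0.23, -0.0, 0.0, -0.03]
[2.38, -0.01, -0.23, -0.0, 0.0, -0.03]
[2.38, -0.01, -0.23, -0.0, 0.0, -0.03]
```

View pics/af.png

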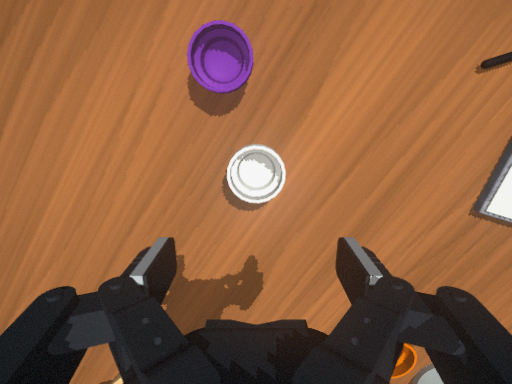

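{"name": "drive_tool", "arguments": {"plan": [[[1.5, 0, -0.4, 0, 0, 0, 1], [3.5, 0, -0.35, 0, 0, 0, 1], [3.5, 0, 0, 0, 0, 0, 1], [3.5, 0, 0, 0, 0, 0, 1], [1.5, 0, 0, 0, 0, 0, 1]]]}}

```text
clock: 36.88
tcp_pos: [0.3699, 0.3407, 0.0325]
orientation: [0.624, 0.33, 0.625, -0.333]
wrist_force: [-0.1, -0.1, -0.5]
finger_gap: 0.0857
```

{"name": "drive_tool", "arguments": {"plan": [[[0, 0, 0, 0, 0, 0, 1], [0, 0, 0, 0, 0, 0, 1], [0, 0, 0, 0, 0, 0, 1], [0, 0, 0, 0, 0, 0, 1], [0, 0, 0, 0, 0, 0, 1]]]}}

```text
clock: 37.3
tcp_pos: [0.3736, 0.3431, 0.0381]
orientation: [0.625, 0.333, 0.624, -0.33]
wrist_force: [1.0, -0.2, -0.9]
finger_gap: 0.0857
```

Run:
```python
from h import *
s=st();plan([.372,.342,.0125],n=1)
```

```text
t37.30 tcp [0.3736 0.3431 0.0381] x [ 0.004  0.003 -1.   ] y [0.828 0.56  0.005] z [ 0.56  -0.828  0.   ] F [ 1.  -0.2 -0.9] gap 0.0857 j [ 0.58  0.33 -0.44  0.79 -0.    1.56]
N 1 d [-0.16 -0.11 -2.56] rv [-0.    0.01 -0.29] tool [ 2.56 -0.21  0.01]
[2.56, -0.21, 0.01, -0.0, 0.01, -0.29]
```

{"name": "drive_tool", "arguments": {"plan": [[[1, -0.1, 0, 0, 0, -0.3, 1], [1, 0, 0, 0, 0, 0, 1], [0.5, 0, 0, 0, 0, 0, 1], [0, 0, 0, 0, 0, 0, 1], [0, 0, 0, 0, 0, 0, 0.3]]]}}

```text
clock: 37.72
tcp_pos: [0.3707, 0.3412, 0.0105]
orientation: [0.624, 0.33, 0.625, -0.333]
wrist_force: [0.1, 0.6, -0.0]
finger_gap: 0.0758
```

{"name": "drive_tool", "arguments": {"plan": [[[0, 0, 0, 0, 0, 0, 0.3], [0, 0, 0, 0, 0, 0, 0.3], [0, 0, 0, 0, 0, 0, 0.3], [0, 0, 0, 0, 0, 0, 0.3], [0, 0, 0, 0, 0, 0, 0.3]]]}}

```text
clock: 38.13
tcp_pos: [0.3717, 0.3419, 0.0117]
orientation: [0.624, 0.331, 0.625, -0.332]
wrist_force: [-0.2, -0.6, 2.2]
finger_gap: 0.0613
```

{"name": "drive_tool", "arguments": {"plan": [[[-1.5, 0, 0, 0, 0, 0, 0.3], [-3.9, 0, 0, 0, 0, 0, 0.3], [-3.9, 0, 0, 0, 0, 0, 0.3], [-3.9, 0, 0, 0, 0, 0, 0.3], [-3.5, 0, 0, 0, 0, 0, 0.3]]]}}

```text
clock: 38.55
tcp_pos: [0.3718, 0.342, 0.1806]
orientation: [0.624, 0.331, 0.625, -0.332]
wrist_force: [0.0, 1.0, -0.4]
finger_gap: 0.0609
```

Run:
```python
from h import *
s=st();snap('wrist','ag.png')
plan([.591,.026,.185])
```

```text
t38.55 tcp [0.3718 0.342  0.1806] x [-0.002 -0.002 -1.   ] y [ 0.828  0.56  -0.003] z [ 0.56  -0.828  0.   ] F [ 0.   1.  -0.4] gap 0.0609 j [ 0.58  0.2  -0.23  1.14 -0.    1.56]
N 11 d [ 21.62 -31.81  -0.25] rv [-0.    0.01 -0.44] tool [ 0.26  0.08 38.46]
[0.02, 0.01, 3.5, -0.0, 0.0, -0.04]
[0.02, 0.01, 3.5, -0.0, 0.0, -0.04]
[0.02, 0.01, 3.5, -0.0, 0.0, -0.04]
[0.02, 0.01, 3.5, -0.0, 0.0, -0.04]
[0.02, 0.01, 3.5, -0.0, 0.0, -0.04]
[0.02, 0.01, 3.5, -0.0, 0.0, -0.04]
[0.02, 0.01, 3.5, -0.0, 0.0, -0.04]
[0.02, 0.01, 3.5, -0.0, 0.0, -0.04]
[0.02, 0.01, 3.5, -0.0, 0.0, -0.04]
[0.02, 0.01, 3.5, -0.0, 0.0, -0.04]
[0.02, 0.01, 3.5, -0.0, 0.0, -0.04]
```

View pics/ag.png

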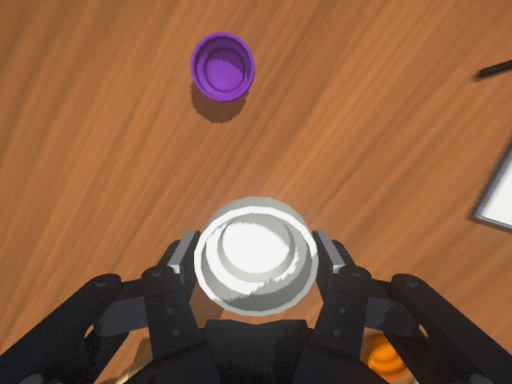

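{"name": "drive_tool", "arguments": {"plan": [[[-0.1, 0, 3, 0, 0, 0, 0.3], [0, 0, 3.6, 0, 0, 0, 0.3], [0, 0, 3.6, 0, 0, 0, 0.3], [0, 0, 3.6, 0, 0, 0, 0.3], [0, 0, 3.6, 0, 0, 0, 0.3]]]}}

```text
clock: 39.02
tcp_pos: [0.4699, 0.1965, 0.1792]
orientation: [0.624, 0.33, 0.625, -0.332]
wrist_force: [1.0, 0.8, -0.2]
finger_gap: 0.0608
```

{"name": "drive_tool", "arguments": {"plan": [[[0, 0, 3.6, 0, 0, 0, 0.3], [0, 0, 3.6, 0, 0, 0, 0.3], [0, 0, 3.6, 0, 0, 0, 0.3], [0, 0, 3.6, 0, 0, 0, 0.3], [0, 0, 3.6, 0, 0, 0, 0.3]]]}}

```text
clock: 39.43
tcp_pos: [0.5709, 0.0471, 0.179]
orientation: [0.624, 0.331, 0.625, -0.333]
wrist_force: [1.0, -0.4, -0.7]
finger_gap: 0.061
```

{"name": "drive_tool", "arguments": {"plan": [[[0, 0, 2, 0, 0, 0, 0.3], [0, 0, 0.8, 0, 0, 0, 0.3], [0, 0, 0, 0, 0, 0, 0.3], [0, 0, 0, 0, 0, 0, 0.3], [0, 0, 0, 0, 0, 0, 0.3]]]}}

```text
clock: 39.85
tcp_pos: [0.5849, 0.0268, 0.1792]
orientation: [0.624, 0.33, 0.626, -0.332]
wrist_force: [0.6, 0.4, 0.4]
finger_gap: 0.0607
```

Run:
```python
from h import *
s=st()
plan([.591,.026,.133])
```

```text
t39.85 tcp [0.5849 0.0268 0.1792] x [-0.004 -0.002 -1.   ] y [ 0.828  0.561 -0.004] z [ 0.561 -0.828 -0.001] F [0.6 0.4 0.4] gap 0.0607 j [-0.09  0.36 -0.02  1.2  -0.    0.88]
N 2 d [ 0.61 -0.08 -4.62] rv [-0.   -0.05  0.24] tool [4.62 0.48 0.41]
[2.31, 0.24, 0.21, -0.0, -0.03, 0.12]
[2.31, 0.23, 0.2, -0.0, -0.03, 0.12]
```

{"name": "drive_tool", "arguments": {"plan": [[[1, 0.25, 0.2, 0, 0, 0.2, 0.3], [1.5, 0.2, 0.2, 0, 0, 0, 0.3], [1.3, 0, 0, 0, 0, 0, 0.3], [0, 0, 0, 0, 0, 0, 0.3], [0, 0, 0, 0, 0, 0, 0.3]]]}}

```text
clock: 40.27
tcp_pos: [0.5906, 0.0258, 0.1404]
orientation: [0.624, 0.331, 0.626, -0.331]
wrist_force: [0.6, 0.2, 0.3]
finger_gap: 0.0611
```

Run:
```python
from h import *
s=st()
snap('wrist','ah.png',(150,130,350,280),4)
plan([.5915,.0257,.116])
```

```text
t40.27 tcp [0.5906 0.0258 0.1404] x [-0.002  0.    -1.   ] y [ 0.828  0.561 -0.002] z [ 0.561 -0.828 -0.001] F [0.6 0.2 0.3] gap 0.0611 j [-0.09  0.39 -0.07  1.11  0.    0.88]
N 1 d [ 0.01  0.01 -2.54] rv [-0.   -0.02  0.02] tool [2.54 0.01 0.  ]
[2.54, 0.01, 0.0, -0.0, -0.02, 0.02]
```

View pics/ah.png

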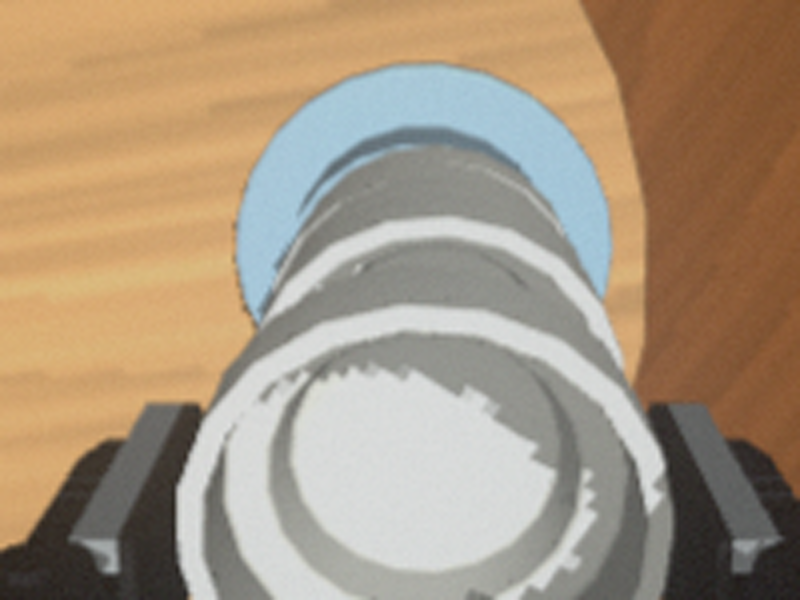

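{"name": "drive_tool", "arguments": {"plan": [[[0.7, 0.1, 0, 0, 0, 0, 0.3], [0.7, 0, 0, 0, 0, 0, 0.3], [0.6, 0, 0, 0, 0, 0, 0.3], [0, 0, 0, 0, 0, 0, 0.3], [0, 0, 0, 0, 0, 0, 0.3]]]}}

```text
clock: 40.73
tcp_pos: [0.5922, 0.0253, 0.1208]
orientation: [0.624, 0.331, 0.625, -0.332]
wrist_force: [-0.2, -1.1, -1.2]
finger_gap: 0.0609
```

{"name": "drive_tool", "arguments": {"plan": [[[0.2, 0, 0, 0, 0, 0, 0.3], [0.2, 0, 0, 0, 0, 0, 0.3], [0, 0, 0, 0, 0, 0, 0.3], [0, 0, 0, 0, 0, 0, 0.3], [0, 0, 0, 0, 0, 0, 0.3]]]}}

```text
clock: 41.15
tcp_pos: [0.5928, 0.0253, 0.1175]
orientation: [0.625, 0.332, 0.624, -0.332]
wrist_force: [-0.1, 0.5, 0.5]
finger_gap: 0.0611
```

{"name": "drive_tool", "arguments": {"plan": [[[0.15, 0, 0, 0, 0, 0, 0.3], [0.15, 0, 0, 0, 0, 0, 0.3], [0, 0, 0, 0, 0, 0, 0.3], [0, 0, 0, 0, 0, 0, 0.3], [0, 0, 0, 0, 0, 0, 0.3]]]}}

```text
clock: 41.57
tcp_pos: [0.593, 0.0253, 0.1149]
orientation: [0.625, 0.332, 0.624, -0.331]
wrist_force: [-0.1, -0.8, 4.4]
finger_gap: 0.0612
```

{"name": "drive_tool", "arguments": {"plan": [[[0, 0, 0, 0, 0, 0, 0.3], [0, 0, 0, 0, 0, 0, 0.8], [0, 0, 0, 0, 0, 0, 1], [0, 0, 0, 0, 0, 0, 1], [0, 0, 0, 0, 0, 0, 1]]]}}

```text
clock: 41.98
tcp_pos: [0.5924, 0.0254, 0.1139]
orientation: [0.624, 0.331, 0.625, -0.332]
wrist_force: [0.3, 0.5, 0.1]
finger_gap: 0.0855
```

{"name": "drive_tool", "arguments": {"plan": [[[-0.7, 0, 0, 0, 0, 0, 1], [-1.5, 0, 0, 0, 0, 0, 1], [-3.5, 0, 0, 0, 0, 0, 1], [-3.5, 0, 0, 0, 0, 0, 1], [-2.5, 0, 0, 0, 0, 0, 1]]]}}

```text
clock: 42.4
tcp_pos: [0.5931, 0.0253, 0.2347]
orientation: [0.625, 0.332, 0.624, -0.331]
wrist_force: [0.6, 0.3, 0.1]
finger_gap: 0.0854
```

{"name": "drive_tool", "arguments": {"plan": [[[0, 0, 0, 0, 0, 0, 1], [0, 0, 0, 0, 0, 0, 1], [0, 0, 0, 0, 0, 0, 1], [0, 0, 0, 0, 0, 0, 1], [0, 0, 0, 0, 0, 0, 1]]]}}

```text
clock: 42.82
tcp_pos: [0.5918, 0.0254, 0.2298]
orientation: [0.624, 0.331, 0.625, -0.332]
wrist_force: [-0.5, 0.8, 0.2]
finger_gap: 0.0854
```

Run:
```python
from h import *
s=st();snap('wrist','ai.png');snap('scene','ai2.png',(200,170,280,250),7)
print('rim pred',proj('wrist',[.591,.0257,.1365],s))
```

```text
t42.82 tcp [0.5918 0.0254 0.2298] x [-0.003  0.    -1.   ] y [ 0.828  0.56  -0.002] z [ 0.56  -0.828 -0.002] F [-0.5  0.8  0.2] gap 0.0854 j [-0.09  0.35  0.09  1.32 -0.    0.88]
rim pred [[256.22084362 192.52010325]]
```

View pics/ai.png

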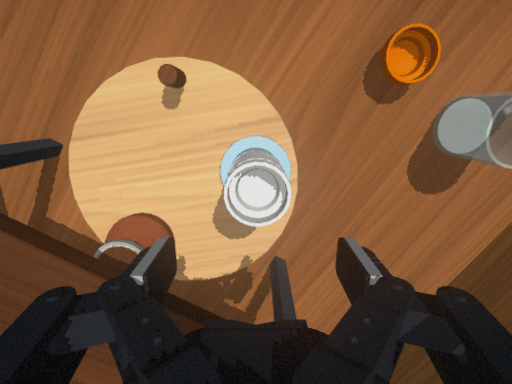

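View pics/ai2.png

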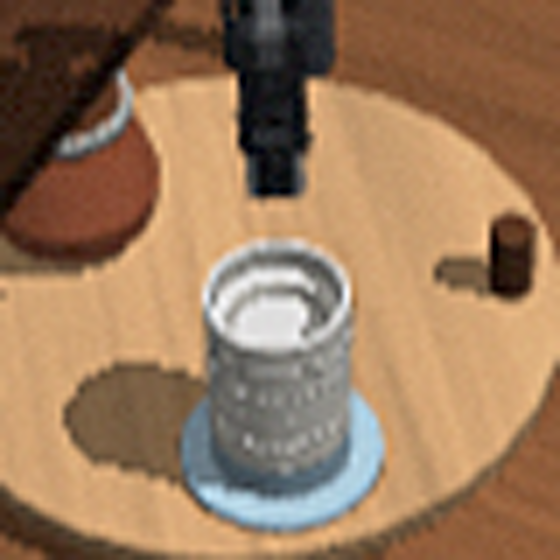

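Run:
```python
from h import *
s=env.get_state()
print(back('wrist',[[168,72]],.069,s))
plan([.4511,.0603,.19])
```

```text
[[0.45506583 0.06501839 0.069     ]]
N 5 d [-14.09   3.49  -4.02] rv [-0.   -0.08  0.11] tool [  4.05  -9.71 -10.78]
[0.81, -1.94, -2.16, -0.0, -0.02, 0.02]
[0.81, -1.94, -2.16, -0.0, -0.02, 0.02]
[0.81, -1.94, -2.16, -0.0, -0.02, 0.02]
[0.81, -1.94, -2.16, -0.0, -0.02, 0.02]
[0.8, -1.94, -2.16, -0.0, -0.02, 0.02]
```

{"name": "drive_tool", "arguments": {"plan": [[[0, -1.8, -2.1, 0, 0, 0, 1], [0.5, -2, -2.2, 0, 0, 0, 0.6], [1, -2, -2.2, 0, 0, 0, 0.6], [1, -2, -2.2, 0, 0, 0, 0.6], [1, -1.8, -2.1, 0, 0, 0, 0.6]]]}}

```text
clock: 43.33
tcp_pos: [0.4507, 0.0613, 0.1954]
orientation: [0.624, 0.331, 0.625, -0.332]
wrist_force: [1.1, -0.1, 0.3]
finger_gap: 0.0512
```

{"name": "drive_tool", "arguments": {"plan": [[[0, 0, 0, 0, 0, 0, 0.6], [0, 0, 0, 0, 0, 0, 0.6], [0, 0, 0, 0, 0, 0, 0.6], [0, 0, 0, 0, 0, 0, 0.6], [0, 0, 0, 0, 0, 0, 0.6]]]}}

```text
clock: 43.75
tcp_pos: [0.4542, 0.0607, 0.1968]
orientation: [0.625, 0.332, 0.624, -0.332]
wrist_force: [0.4, 0.1, -0.0]
finger_gap: 0.0514
```

Run:
```python
from h import *
s=st();snap('wrist','aj.png')
print(proj('wrist',[.4511,.0603,.069],s))
plan([.452,.061,.055],n=5)
```

```text
t43.75 tcp [0.4542 0.0607 0.1968] x [ 0.001 -0.    -1.   ] y [0.829 0.56  0.001] z [ 0.56  -0.829  0.001] F [ 0.4  0.1 -0. ] gap 0.0514 j [-0.04  0.1  -0.31  1.16 -0.    0.93]
[[253.57365608 181.7482867 ]]
N 5 d [ -0.2    0.02 -14.17] rv [-0.    0.04 -0.05] tool [14.17 -0.16 -0.14]
[2.83, -0.03, -0.03, -0.0, 0.01, -0.01]
[2.83, -0.03, -0.03, -0.0, 0.01, -0.01]
[2.83, -0.03, -0.03, -0.0, 0.01, -0.01]
[2.83, -0.03, -0.03, -0.0, 0.01, -0.01]
[2.83, -0.03, -0.03, -0.0, 0.01, -0.01]
```

View pics/aj.png

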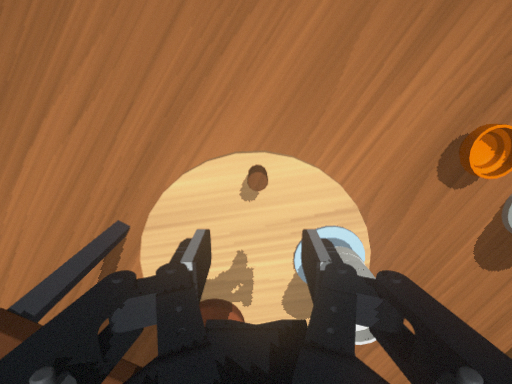

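{"name": "drive_tool", "arguments": {"plan": [[[2, 0, -0.1, 0, 0, 0, 0.6], [3.2, 0, 0, 0, 0, 0, 0.6], [3.2, 0, 0, 0, 0, 0, 0.6], [3, 0, 0, 0, 0, 0, 0.6], [1.5, 0, 0, 0, 0, 0, 0.6]]]}}

```text
clock: 44.22
tcp_pos: [0.4508, 0.0617, 0.0643]
orientation: [0.623, 0.331, 0.626, -0.332]
wrist_force: [-0.4, -0.1, -0.4]
finger_gap: 0.0512
```

{"name": "drive_tool", "arguments": {"plan": [[[0.7, 0, 0, 0, 0, 0, 0.6], [0.7, 0, 0, 0, 0, 0, 0.6], [0, 0, 0, 0, 0, 0, 0.6], [0, 0, 0, 0, 0, 0, 0.6], [0, 0, 0, 0, 0, 0, 0.6]]]}}

```text
clock: 44.63
tcp_pos: [0.4533, 0.0618, 0.0545]
orientation: [0.625, 0.332, 0.624, -0.331]
wrist_force: [-0.4, 0.4, -0.7]
finger_gap: 0.0513
```

Run:
```python
from h import *
s=st();snap('scene','ak.png',(180,150,300,250),6)
```

```text
t44.63 tcp [0.4533 0.0618 0.0545] x [ 0.002 -0.    -1.   ] y [0.828 0.56  0.002] z [ 0.56  -0.828  0.001] F [-0.4  0.4 -0.7] gap 0.0513 j [-0.04  0.22 -0.54  0.8  -0.    0.94]
```

View pics/ak.png

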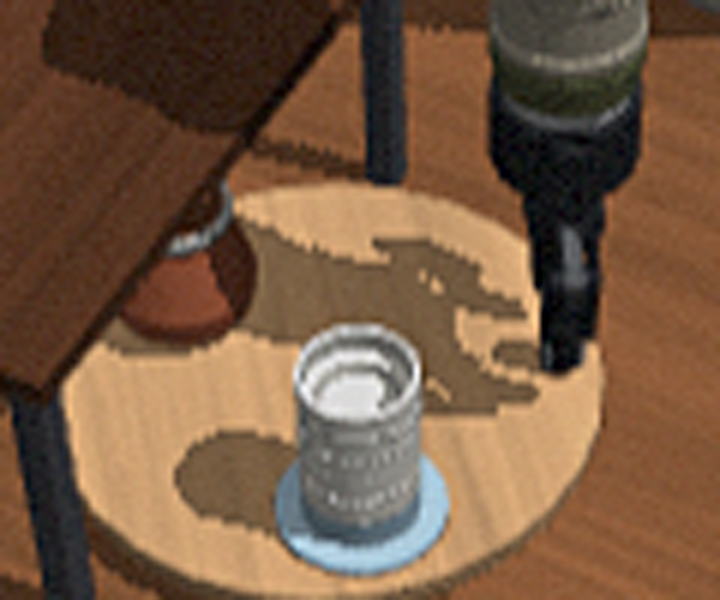

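Gripping the knob at 20 N.

{"name": "drive_tool", "arguments": {"plan": [[[0.3, 0, 0, 0, 0, 0, 0], [0, 0, 0, 0, 0, 0, 0], [0, 0, 0, 0, 0, 0, 0], [0, 0, 0, 0, 0, 0, 0], [0, 0, 0, 0, 0, 0, 0]]], "squeeze": 20}}

```text
clock: 45.1
tcp_pos: [0.4526, 0.062, 0.0509]
orientation: [0.625, 0.332, 0.624, -0.331]
wrist_force: [-0.4, -0.3, 4.7]
finger_gap: 0.0208
```

{"name": "drive_tool", "arguments": {"plan": [[[0, 0.15, 0, 0.7, 0, 0, 0], [0, 0.35, 0.01, 1.6, 0, 0, 0], [0, 0.6, 0.02, 2.7, 0, 0, 0], [0, 0.78, 0.02, 3.5, 0, 0, 0], [0, 0.78, 0.02, 3.5, 0, 0, 0]]]}}

```text
clock: 45.52
tcp_pos: [0.4759, 0.0743, 0.0509]
orientation: [0.586, 0.396, 0.586, -0.396]
wrist_force: [-1.9, -1.2, 6.0]
finger_gap: 0.0212
```

Run:
```python
from h import *
s=st();d=s['tcp_pos'][:2]-[.521,-.041];print(np.hypot(*d),np.degrees(np.arctan2(d[1],d[0])))
y=Rq(s['orientation'])[:,1];print('radial yaw',np.degrees(np.arctan2(y[1],y[0]))+90)
```

```text
t45.52 tcp [0.4759 0.0743 0.0509] x [ 0.001 -0.001 -1.   ] y [0.928 0.373 0.   ] z [ 0.373 -0.928  0.001] F [-1.9 -1.2  6. ] gap 0.0212 j [-0.01  0.27 -0.49  0.81 -0.    1.18]
0.12381154729902064 111.35627751589226
radial yaw 111.87918755350405
```

{"name": "drive_tool", "arguments": {"plan": [[[0, 0.77, 0.02, 3.5, 0, 0, 0], [0, 0.77, 0.02, 3.5, 0, 0, 0], [0, 0.77, 0.02, 3.5, 0, 0, 0], [0, 0.77, 0.02, 3.5, 0, 0, 0], [0, 0.77, 0.02, 3.5, 0, 0, 0]]]}}

```text
clock: 45.93
tcp_pos: [0.5133, 0.0829, 0.0509]
orientation: [0.519, 0.48, 0.518, -0.481]
wrist_force: [-1.5, -1.9, 6.5]
finger_gap: 0.0212
```

{"name": "drive_tool", "arguments": {"plan": [[[0, 0.77, 0.02, 3.5, 0, 0, 0], [0, 0.77, 0.02, 3.5, 0, 0, 0], [0, 0.77, 0.02, 3.5, 0, 0, 0], [0, 0.77, 0.02, 3.5, 0, 0, 0], [0, 0.77, 0.02, 3.5, 0, 0, 0]]]}}

```text
clock: 46.35
tcp_pos: [0.5513, 0.0799, 0.0509]
orientation: [-0.44, -0.553, -0.439, 0.554]
wrist_force: [-2.1, -2.8, 7.0]
finger_gap: 0.0208
```

{"name": "drive_tool", "arguments": {"plan": [[[0, 0.77, 0.02, 3.5, 0, 0, 0], [0, 0.77, 0.02, 3.5, 0, 0, 0], [0, 0.77, 0.02, 3.5, 0, 0, 0], [0, 0.77, 0.02, 3.5, 0, 0, 0], [0, 0.77, 0.02, 3.5, 0, 0, 0]]]}}

```text
clock: 46.77
tcp_pos: [0.5866, 0.0655, 0.0509]
orientation: [-0.351, -0.614, -0.35, 0.615]
wrist_force: [-3.9, -3.8, 8.4]
finger_gap: 0.0209
```

Run:
```python
from h import *
s=st();d=s['tcp_pos'][:2]-[.521,-.041];print(np.hypot(*d),np.degrees(np.arctan2(d[1],d[0])))
y=Rq(s['orientation'])[:,1];print('radial yaw',np.degrees(np.arctan2(y[1],y[0]))+90)
snap('scene','al.png',(180,130,300,250),5)
```

```text
t46.77 tcp [0.5866 0.0655 0.0509] x [-0.001 -0.002 -1.   ] y [ 0.86 -0.51  0.  ] z [-0.51  -0.86   0.003] F [-3.9 -3.8  8.4] gap 0.0209 j [-0.02  0.45 -0.21  0.91 -0.    2.08]
0.1250941915695635 58.395506575176974
radial yaw 59.34649624197995
```

View pics/al.png

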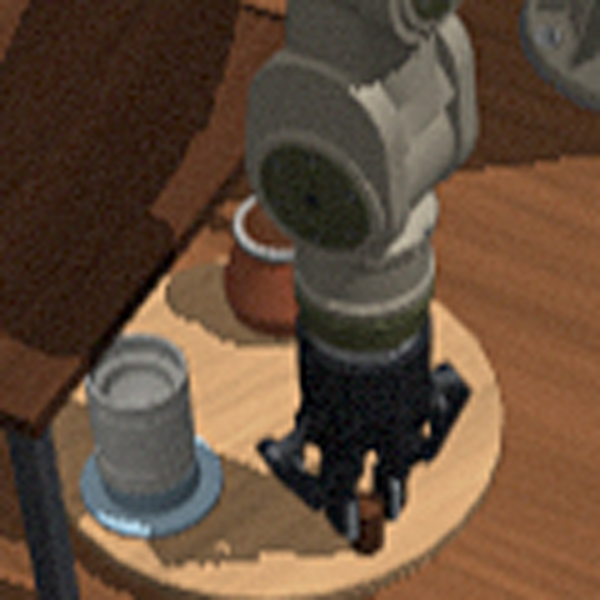

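{"name": "drive_tool", "arguments": {"plan": [[[0, 0.77, 0.02, 3.5, 0, 0, 0], [0, 0.77, 0.02, 3.5, 0, 0, 0], [0, 0.77, 0.02, 3.5, 0, 0, 0], [0, 0.77, 0.02, 3.5, 0, 0, 0], [0, 0.77, 0.02, 3.5, 0, 0, 0]]]}}

```text
clock: 47.23
tcp_pos: [0.6157, 0.0414, 0.0509]
orientation: [-0.253, -0.659, -0.252, 0.661]
wrist_force: [-5.5, -4.0, 8.9]
finger_gap: 0.0211
```

{"name": "drive_tool", "arguments": {"plan": [[[0, 0.77, 0.02, 3.5, 0, 0, 0], [0, 0.77, 0.02, 3.5, 0, 0, 0], [0, 0.77, 0.02, 3.5, 0, 0, 0], [0, 0.7, 0.02, 3.2, 0, 0, 0], [0, 0.5, 0.01, 2.3, 0, 0, 0]]]}}

```text
clock: 47.65
tcp_pos: [0.635, 0.0124, 0.0509]
orientation: [-0.159, -0.688, -0.158, 0.69]
wrist_force: [-6.4, -1.4, 10.2]
finger_gap: 0.021
```

{"name": "drive_tool", "arguments": {"plan": [[[0, 0.45, 0.01, 2, 0, 0, 0], [0, 0.3, 0.01, 1.4, 0, 0, 0], [0, 0.15, 0, 0.7, 0, 0, 0], [0, 0, 0, 0, 0, 0, 0], [0, 0, 0, 0, 0, 0, 0]]]}}

```text
clock: 48.07
tcp_pos: [0.6386, 0.0042, 0.0509]
orientation: [-0.135, -0.693, -0.134, 0.695]
wrist_force: [-4.5, -2.4, 7.2]
finger_gap: 0.0212
```

Run:
```python
from h import *
s=st();d=s['tcp_pos'][:2]-[.521,-.041];a=np.degrees(np.arctan2(d[1],d[0]));print(np.hypot(*d),a,'q',np.radians(a-2.6+10))
```

```text
t48.07 tcp [0.6386 0.0042 0.0509] x [-0.003 -0.002 -1.   ] y [ 0.373 -0.928  0.001] z [-0.928 -0.373  0.003] F [-4.5 -2.4  7.2] gap 0.0212 j [-0.12  0.54 -0.07  0.97 -0.    2.64]
0.12599129830329914 21.036569529355166 q 0.49631176625954193
```

{"name": "drive_tool", "arguments": {"plan": [[[0, 0, 0, 0, 0, 0, 0], [0, 0, 0, 0, 0, 0, 0.5], [0, 0, 0, 0, 0, 0, 0.6], [0, 0, 0, 0, 0, 0, 0.6], [0, 0, 0, 0, 0, 0, 0.6]]]}}

```text
clock: 48.48
tcp_pos: [0.6399, 0.0055, 0.05]
orientation: [-0.135, -0.694, -0.135, 0.694]
wrist_force: [0.9, -0.6, 0.0]
finger_gap: 0.0516
```

{"name": "drive_tool", "arguments": {"plan": [[[-1.5, 0, 0, 0, 0, 0, 0.6], [-3.5, 0, 0, 0, 0, 0, 0.6], [-3.5, 0, 0, 0, 0, 0, 0.6], [-3.5, 0, 0, 0, 0, 0, 0.6], [-3.5, 0, 0, 0, 0, 0, 0.6]]]}}

```text
clock: 48.9
tcp_pos: [0.6397, 0.0057, 0.2067]
orientation: [-0.135, -0.694, -0.135, 0.694]
wrist_force: [1.1, -0.0, -0.4]
finger_gap: 0.0511
```

{"name": "drive_tool", "arguments": {"plan": [[[-3.5, 0, 0, 0, 0, 0, 0.6], [-2.5, -1.5, 2.5, 0, 0, 0, 0.6], [-1.5, -1.5, 2.5, 0, 0, 0, 0.6], [0, -1.5, 2.5, 0, 0, 0, 0.6], [0, -1.5, 2.5, 0, 0, 0, 0.6]]]}}

```text
clock: 49.32
tcp_pos: [0.5245, 0.0238, 0.2815]
orientation: [0.135, 0.695, 0.134, -0.693]
wrist_force: [0.6, -0.2, 0.4]
finger_gap: 0.0513
```

{"name": "drive_tool", "arguments": {"plan": [[[0, -1.5, 2, 0, 0, 0, 0.6], [0, -1.5, 2, 0, 0, 0, 0.6], [0, 0, 0, 0, 0, 0, 0.6], [0, 0, 0, 0, 0, 0, 0.6], [0, 0, 0, 0, 0, 0, 0.6]]]}}

```text
clock: 49.73
tcp_pos: [0.4771, 0.0365, 0.2806]
orientation: [0.135, 0.695, 0.135, -0.694]
wrist_force: [0.4, 0.6, 0.3]
finger_gap: 0.0511
```

Run:
```python
from h import *
s=st();snap('wrist','am.png');snap('scene','am2.png');snap('scene','am3.png',(150,130,300,250),5)
```

```text
t49.73 tcp [0.4771 0.0365 0.2806] x [ 0.001 -0.    -1.   ] y [ 0.374 -0.927  0.001] z [-0.927 -0.374 -0.001] F [0.4 0.6 0.3] gap 0.0511 j [-0.09  0.11 -0.09  1.37 -0.    2.67]
```

View pics/am.png

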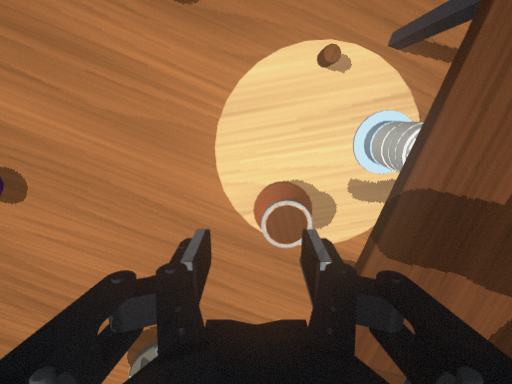

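View pics/am3.png

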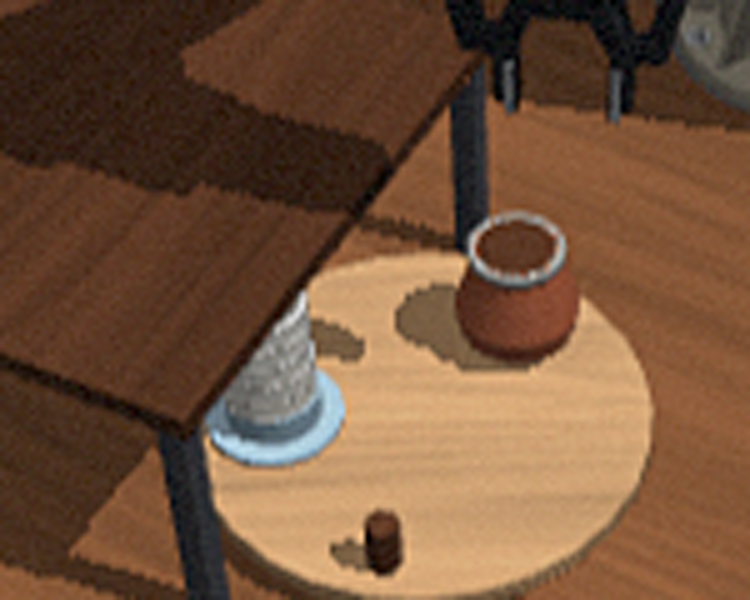

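Run:
```python
from h import *
s=st();k=back('wrist',[[326.5,55]],.069,s)[0];d=k[:2]-[.521,-.041];a=np.degrees(np.arctan2(d[1],d[0]));print(k,np.hypot(*d),'q',np.radians(a+7.4))
```

```text
t49.88 tcp [0.4774 0.0363 0.2801] x [ 0. -0. -1.] y [ 0.374 -0.927  0.   ] z [-0.927 -0.374  0.   ] F [-0.3  0.5  0.1] gap 0.0513 j [-0.09  0.12 -0.09  1.37 -0.    2.67]
[0.633328  0.0084014 0.069    ] 0.12271135691675239 q 0.5434902947068314
```

View pics/am2.png

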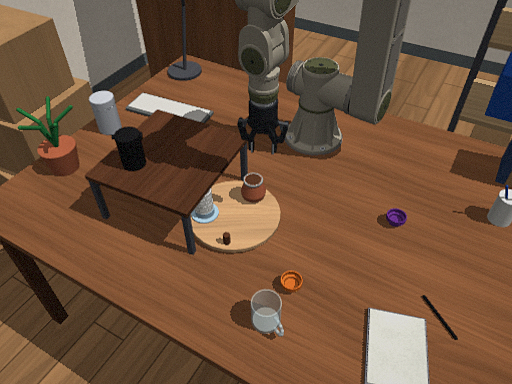

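Run:
```python
from workcell import env
print(env.hand_in())
```

```text
the job is handed in; nothing more can be done
None
```

The job is done and handed in at about 50 s of the 210 s limit. I turned the lazy susan out by its knob to roughly 2.3 rad and nested all five white covers on the coaster. Then I turned it back, let go of the knob and moved the arm clear.

**Last checks:**
- **Nest:** before turning back, all five covers stood upright, with the top rim about 2 mm from its expected place. Afterwards the nest is still upright on the coaster and under the riser. The board hides its top in both last views, so I could only confirm the lower part there.
- **Turntable angle:** the final angle is about 0.50 rad from where the knob was released and 0.54 rad from the wrist camera. Both are well under 0.78; the difference is within measuring error.
- **Other things:** by eye, the mug, the canister, and the orange and purple look-alikes are where they started, and the gourd is upright.

One thing disagreed with my numbers: the third and fourth covers touched down about 4 mm higher than I worked out, and the fifth about 3 mm. The pictures after each release showed them seated level. No check failed, and I saw no cover knocked aside or grip slip.

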